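# Restock the generator's spares case from the peg stand

## Task

Pack the generator's spares case: take every carded spark plug off the peg stand, lifting each card so that its slot clears the peg's upturned tip as it slides off (do not wrench it against the peg), and stand the cards upright in the case, one to a foam slot and right down on the floor. Then lay the lid on the case, fully home all round, and flip both cam levers over until they lie flat down on the lid. Leave the other things on the bench where they are.

Things in the scene. Friction and masses are not known exactly. Their poses are not given: they have to be found in the camera images.
- card1: carded spark plug (2 or 3 of 4 present; mm): stiff white card 60 wide (y), 5 thick (x), 100 tall (z), 60 g. Origin: middle of bottom edge, mid-thickness. Hang slot 14 wide, 20 tall at mid-width, 56 to 76 above the bottom; plain header 24 tall above it to grip. Clear blister 40 wide, 10 proud of its -x face, 7 to 47 above the bottom. Hangs by its slot on a peg, blister to the robot.
- card2: carded spark plug (2 or 3 of 4 present; mm): stiff white card 60 wide (y), 5 thick (x), 100 tall (z), 60 g. Origin: middle of bottom edge, mid-thickness. Hang slot 14 wide, 20 tall at mid-width, 56 to 76 above the bottom; plain header 24 tall above it to grip. Clear blister 40 wide, 10 proud of its -x face, 7 to 47 above the bottom. Hangs by its slot on a peg, blister to the robot.
- card3: carded spark plug (2 or 3 of 4 present; mm): stiff white card 60 wide (y), 5 thick (x), 100 tall (z), 60 g. Origin: middle of bottom edge, mid-thickness. Hang slot 14 wide, 20 tall at mid-width, 56 to 76 above the bottom; plain header 24 tall above it to grip. Clear blister 40 wide, 10 proud of its -x face, 7 to 47 above the bottom. Hangs by its slot on a peg, blister to the robot.
- card4: carded spark plug (2 or 3 of 4 present; mm): stiff white card 60 wide (y), 5 thick (x), 100 tall (z), 60 g. Origin: middle of bottom edge, mid-thickness. Hang slot 14 wide, 20 tall at mid-width, 56 to 76 above the bottom; plain header 24 tall above it to grip. Clear blister 40 wide, 10 proud of its -x face, 7 to 47 above the bottom. Hangs by its slot on a peg, blister to the robot.
- rack: fixed steel peg stand (sizes in mm). Origin on the bench under mid-rail. Rail 12 round along y, 125 high, posts at y = +-165. Four 6 mm round pegs at y = -120, -40, 40, 120 run from it towards -x (the robot), centre line 125 high to x = -85, then turn up to x = -93, centre line 134 high (tip top 137). Cards hang at x = -50 to -65.
- case: fixed open grey spares case, in mm 190 (x) by 84 (y) by 118 tall, walls and floor 5 thick. Origin under its centre on the bench. Inside, dark foam blocks reaching 60 above the bench leave three cross slots, 26 wide in x, 74 long in y, centred at x = -50, 0, 50; a card stands in one with its thickness along x, on the floor 5 above the bench. A cam lever on each long side.
- case_mouth (a point): centre of the case's mouth, level with its rim, 118 mm above the bench; axes as the case.
- lid: loose grey lid, 0.22 kg, right way up on the bench. Origin: middle of its underside. In mm: plug 173 (x) by 67 (y) by 8 thick that drops into the case's mouth (180 by 74); on it a plate 190 by 84 by 6 that rests on the rim; on that an upright bar handle 60 long (x), 14 thick (y), 14 to 42 above the origin. Either way round fits. Seated, its origin is 8 below the rim.
- cam_left (a joint): the case's +y side cam lever, steel arm (mm) 16 wide, 10 thick, 48 long from its pivot, whose axis runs along the case's x at case y = +54, z = 129; arm centred at case x = +65. Joint, rad: 0 fully open, arm leaning outward 0.70 past upright; grows as it swings up and over inward; 0.70 upright; 2.27 (end stop) level, flat on the seated lid. Needs 0.1 N m, stays where left. Starts 0 to 0.4.
- cam_left_tip (a point): middle of the outer end of the +y lever's arm, 48 mm from its pivot.
- cam_right (a joint): the case's -y side cam lever, steel arm (mm) 16 wide, 10 thick, 48 long from its pivot, whose axis runs along the case's x at case y = -54, z = 129; arm centred at case x = -65. Joint, rad: 0 fully open, arm leaning outward 0.70 past upright; grows as it swings up and over inward; 0.70 upright; 2.27 (end stop) level, flat on the seated lid. Needs 0.1 N m, stays where left. Starts 0 to 0.4.
- cam_right_tip (a point): middle of the outer end of the -y lever's arm, 48 mm from its pivot.
- funnel: bystander: blue funnel standing mouth down, 100 mm across, 110 tall; origin under its centre.
- cap: bystander: white screw cap, 40 mm across, 14 tall; origin under its centre.
- spanner: bystander: steel spanner 150 mm long lying flat along its x.
- driver: bystander: screwdriver 180 mm long lying along its x.
- socket: bystander: steel plug socket, a tube 28 mm across and 50 tall standing upright; origin under its centre.

How it is judged:
By the outcome, as a careful person would: the job done as asked, in the order asked, and still so for the second after the job is handed in, with the robot touching nothing.
Of card1, card2, card3, card4 only 2 to 3 are there at a start; the rules pass over those that are not, and their reading is None.
At some moment in a run one of lid may be knocked a few centimetres aside while the robot is not near it.
It also fails if it takes over 210 s, if anything falls off the work surface, if the arm or the gripper's body presses on something with over 40 N, if the wrist force passes 120 N, or if a joint passes its speed limit or range.

## Robot

A 6-joint arm with a two-finger parallel gripper is mounted at the origin on the work surface. World frame = base frame: x ahead of the robot, y to its left, z up, the work surface at z = 0. Lengths are in m, angles in rad, forces in N, time in s.
With the tool pointing down it reaches from about 0.4 to 0.825 m from the base axis. Payload 7 kg.
Tool frame: the origin (TCP) lies midway between the tips of the shut fingers; the grasp point (between the pads) lies 19 mm behind it; z points along the fingers, x is the direction in which the jaws open and shut, and the axes are right-handed (so a half turn about z gives the same grasp; the last joint's range is limited). The gripper opens to 88 mm and grips with 3 to 60 N. Pads are 19 mm wide; open, the fingers measure 130 mm over their backs; the gripper's body (78 mm by 193 mm) begins 47 mm behind the grasp point.
Start: joints at [-0.89, 0.359, 0.012, 0, -1.224, -0.288], TCP at [0.258, -0.624, 0.227] pointing down, gripper open.
Joint ranges: [-3.07, 3.07], [-1.43, 2.12], [-1.02, 1.25], [-3.03, 1.67], [-3.05, -0], [-3.03, 3.03]. Speed limits (rad/s): [2.39, 2.39, 3.01, 3.14, 3.14, 3.14].

## Interface

Orientations are given as [roll, pitch, yaw] about the fixed x, y, z axes, in that order (R = Rz(yaw) Ry(pitch) Rx(roll)).
In Python, from station import arm, grab_frame, camera_params gives the robot as it stands.
- The arm moves only by the shell command python3 -m handwheel 'ROWS' [FORCE]. ROWS is JSON, a list that holds one entry, the list of rows, each a list of 5 numbers: the finger opening in m, from 0 to 0.0876, then the shift along the tool's x, y, z in m, then the turn about the tool's z in degrees. A call has 1 to 20 rows; each row is the pose to reach, as a shift and turn from the pose measured when the call began, along the tool's axes at that moment; what a row does not reach only later rows make up. A row lasts 1/12 s, in which the tool goes at most 41.7 mm and 7.16 degrees, less where a joint would pass 70% of its speed; a pose out of reach is approached as far as the arm can. A call with a gripper value outside its range is refused whole. The fingers move at their own pace and stop on an object; FORCE is the grip in N (left out, the last holds). Time passes only in rows, so rows that repeat a pose let the fingers close. It gives the time, the measured TCP pose, the force and the opening at its end, in the units of the state.
- arm.get_state(): the state, without advancing time (a new reading comes with each control period).
- grab_frame(name): name is "scene" or "top" or "wrist"; returns the picture (480x640x3 uint8, blue, green, red); there is no depth.
- camera_params(name): a dict with "intrinsics" (3x3 intrinsics, pixels), "R" (3x3) and "t" (3): a world point X has camera coordinates R X + t; the wrist camera has in their place "tool_from_camera" (4x4, takes a point from camera to tool coordinates, whose origin is the TCP and whose axes are the tool frame's). Camera axes: x right, y down, z forward; pixel columns grow to the right and rows downward; lengths in m; the calibration is good to about 2 mm. The wrist camera is an equidistant fisheye: a pixel r from the principal point sees the ray r / f radians off the axis. A picture is of the moment at which its call begins: read the wrist's pose just before it. camera_params takes no time and is no camera call.
- arm.job_done(): hands the job in, once; it reports no verdict.
The state is a dict: "t": time; "q": joint angles; "qd": joint speeds; "joint_efforts": joint torques, N m; "eef_pos": TCP position; "ee_rot": TCP orientation; "force": force on the tool from outside, world axes, zero at the start; "moment": the same for the moment, N m; "width": finger opening in m.
Only numpy, scipy, OpenCV 4.12 (cv2) and the standard library are available. Lean on these libraries where they do the work, as an engineer would, in place of code of your own. Each camera call takes 0.05 s, during which the arm holds its last target.

## Working session

There is one attempt and no reset: what is moved stays moved. The work goes in short steps, Python scripts to look and compute and a shell command to move; the robot and the scene stay as the last step left them, time stands still between calls to the robot, and variables do not carry over. Pictures are saved under pics/ and viewed, and the job is handed in when it is done.

```bash
ls; mkdir -p pics
python3 - <<'E'
from station import arm, grab_frame, camera_params
import cv2, numpy as np
np.set_printoptions(precision=4,suppress=True)
s=arm.get_state(); print({k:np.round(v,4) for k,v in s.items()})
for n in("scene","top","wrist"):
    p=camera_params(n); print(n,p)
    cv2.imwrite(f"pics/a_{n}.png",grab_frame(n))
E
```

```text
pics
{'t': np.float64(0.0), 'q': array([-0.8899,  0.3594,  0.0111, -0.0004, -1.2241, -0.2881]), 'qd': array([-0.0004,  0.0014,  0.0013, -0.0002,  0.0005,  0.0004]), 'joint_efforts': array([ -0.0005, -58.2711,  29.3052,   6.9972,   0.0069,  -0.0002]), 'eef_pos': array([ 0.2582, -0.6232,  0.2256]), 'ee_rot': array([-3.1415, -0.0016,  1.9634]), 'force': array([-0.6387,  0.538 ,  0.5108]), 'moment': array([-0.0485, -0.0339, -0.042 ]), 'width': np.float64(0.0877)}
scene {'intrinsics': array([[488.9309,   0.    , 319.511 ],
       [  0.    , 488.9309, 238.3846],
       [  0.    ,   0.    ,   1.    ]]), 'R': array([[ 0.8289,  0.5592, -0.0163],
       [ 0.3908, -0.5997, -0.6983],
       [-0.4002,  0.5724, -0.7157]]), 't': array([-0.4628, -0.133 ,  1.4688])}
top {'intrinsics': array([[523.0465,   0.    , 323.9623],
       [  0.    , 523.0465, 237.4354],
       [  0.    ,   0.    ,   1.    ]]), 'R': array([[-0.0283, -0.9995, -0.0103],
       [-0.9805,  0.0298, -0.1944],
       [ 0.1946,  0.0046, -0.9809]]), 't': array([0.0158, 0.5611, 1.4674])}
wrist {'intrinsics': array([[371.6483,   0.    , 316.1089],
       [  0.    , 371.6483, 236.2623],
       [  0.    ,   0.    ,   1.    ]]), 'tool_from_camera': array([[ 1.    ,  0.0005, -0.0006, -0.0002],
       [-0.0003,  0.9523,  0.3052, -0.0835],
       [ 0.0007, -0.3052,  0.9523, -0.1585],
       [ 0.    ,  0.    ,  0.    ,  1.    ]])}
```

View pics/a_scene.png

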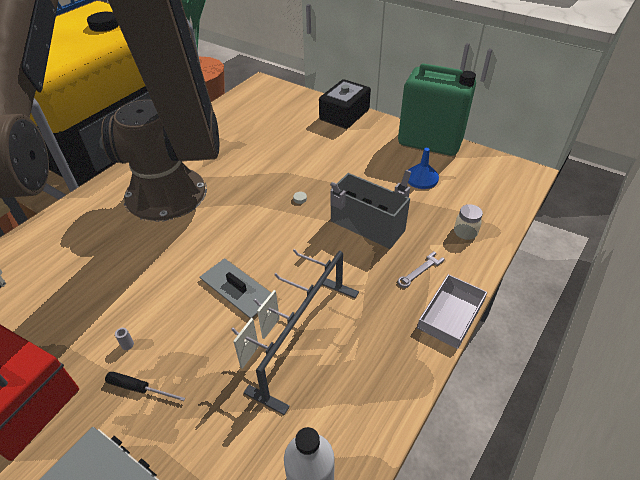

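View pics/a_top.png

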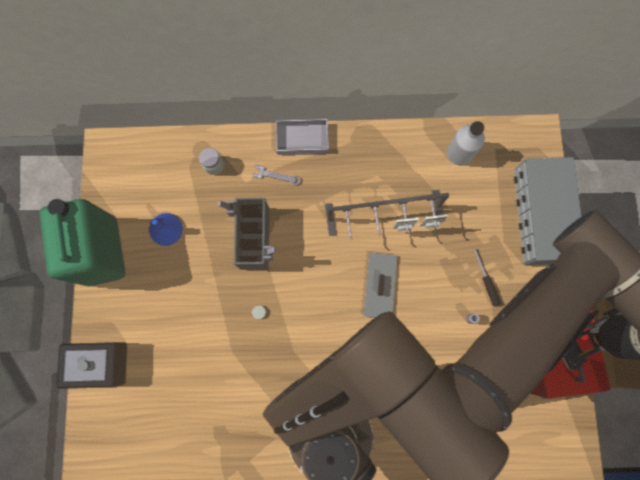

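View pics/a_wrist.png

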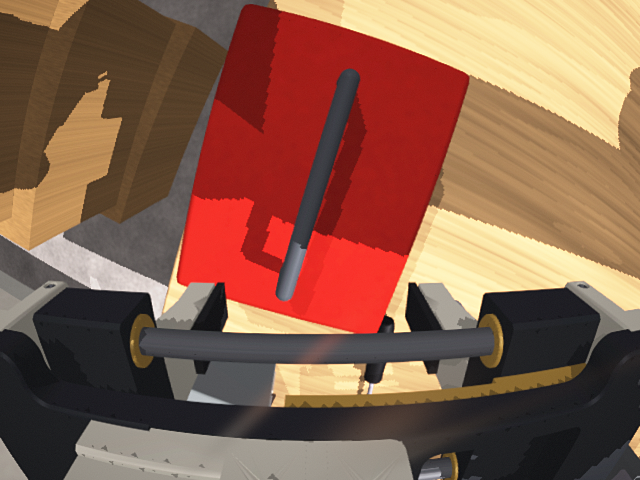

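Two cards show, both on the two −y pegs (scene ~(246,342) and (268,312)). The other two pegs are empty. The lid is in front of the rack and the case is at the left. I'll zoom in to measure.

Run:
```python
import cv2
t=cv2.imread("pics/a_top.png"); s=cv2.imread("pics/a_scene.png")
cv2.imwrite("pics/b1.png",cv2.resize(t[180:330,200:300],None,fx=5,fy=4*1.0,interpolation=cv2.INTER_CUBIC)[:600])
cv2.imwrite("pics/b2.png",cv2.resize(t[180:330,310:460],None,fx=4,fy=4,interpolation=cv2.INTER_CUBIC))
cv2.imwrite("pics/b3.png",cv2.resize(s[230:410,190:370],None,fx=3.3,fy=3.3,interpolation=cv2.INTER_CUBIC))
cv2.imwrite("pics/b4.png",cv2.resize(s[150:260,310:430],None,fx=5,fy=5,interpolation=cv2.INTER_CUBIC))
```

```text
(no output)
```

View pics/b1.png

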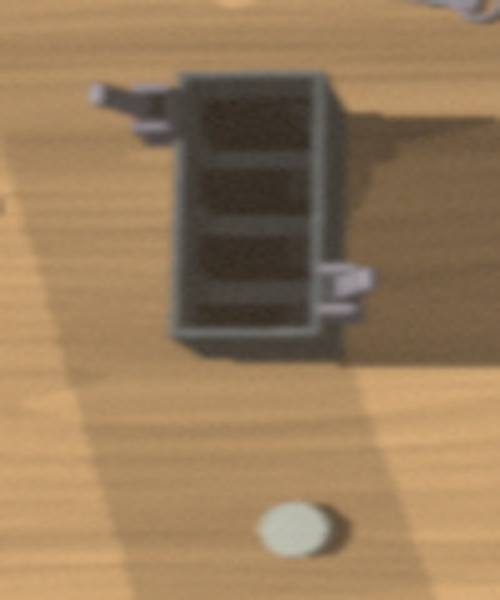

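View pics/b2.png

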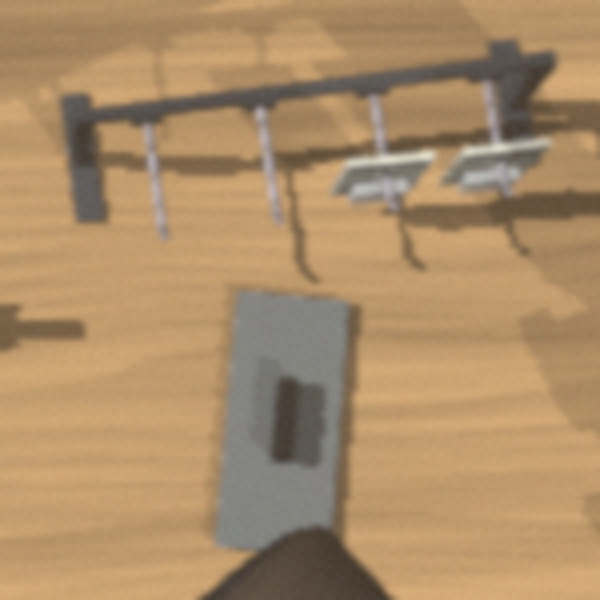

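View pics/b3.png

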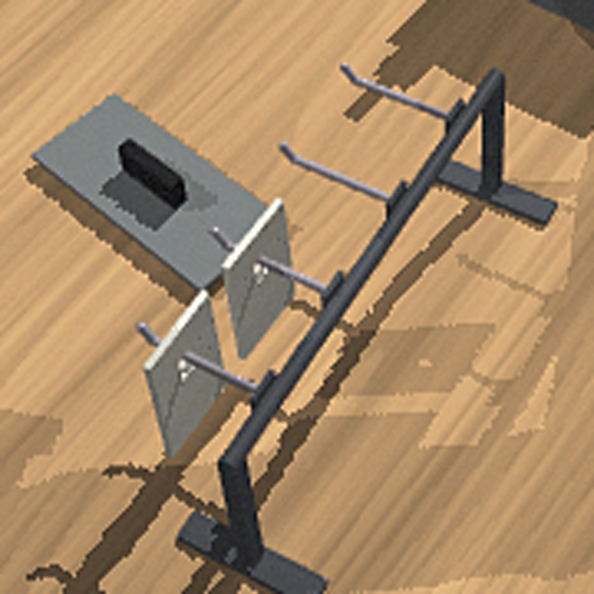

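View pics/b4.png

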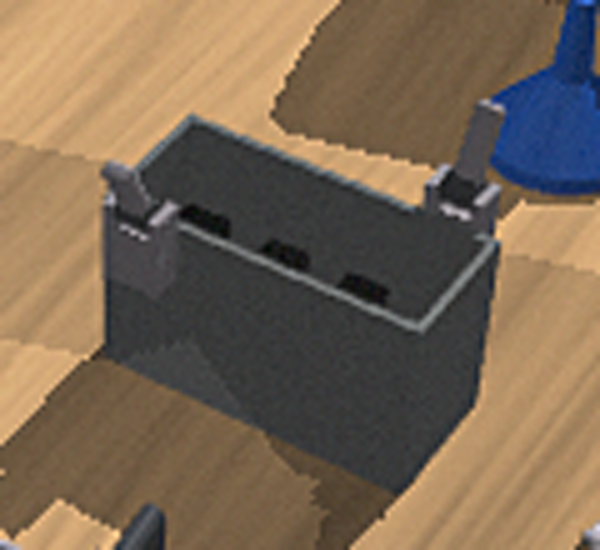

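```bash
cat > h.py <<'E'
from station import arm, grab_frame, camera_params
import cv2, numpy as np
from scipy.spatial.transform import Rotation as Ro
np.set_printoptions(precision=4,suppress=True)
def ray(n,u,v,st=None):
    p=camera_params(n);K=p["intrinsics"]
    a=np.array([(u-K[0,2])/K[0,0],(v-K[1,2])/K[1,1]])
    if n=="wrist":
        th=np.hypot(*a); d=np.array([0,0,1.]) if th<1e-9 else np.r_[a/th*np.sin(th),np.cos(th)]
        T=p["tool_from_camera"];R=Ro.from_euler("xyz",st["ee_rot"]).as_matrix()
        return st["eef_pos"]+R@T[:3,3], R@T[:3,:3]@d
    R=p["R"]; return -R.T@p["t"], R.T@np.r_[a,1.]
def onz(n,u,v,z,st=None):
    c,d=ray(n,u,v,st); return c+d*(z-c[2])/d[2]
def proj(n,X,st=None):
    p=camera_params(n);K=p["intrinsics"];X=np.asarray(X,float)
    if n=="wrist":
        T=p["tool_from_camera"];R=Ro.from_euler("xyz",st["ee_rot"]).as_matrix()
        x=T[:3,:3].T@(R.T@(X-st["eef_pos"])-T[:3,3])
        r=np.hypot(x[0],x[1]);th=np.arctan2(r,x[2]);a=x[:2]/r*th
    else:
        x=p["R"]@X+p["t"];a=x[:2]/x[2]
    return a*K[0,0]+K[:2,2]
def tri(obs):
    A=np.zeros((3,3));b=np.zeros(3)
    for c,d in obs:
        d=d/np.linalg.norm(d);P=np.eye(3)-np.outer(d,d);A+=P;b+=P@c
    return np.linalg.solve(A,b)
E
python3 - <<'E'
from h import *
def f(pts,z,ox,oy,sx,sy):
    return np.array([onz("top",ox+x/sx-.5+.5/sx,oy+y/sy-.5+.5/sy,z) for x,y in pts])
print("case",f([(182,73),(328,73),(318,333),(172,333)],.118,200,180,5,4))
c=f([(182,73),(328,73),(318,333),(172,333)],.118,200,180,5,4);print(c.mean(0))
l=f([(238,291),(355,302),(217,542)],.014,310,180,4,4);print("lid",l,(l[1]+l[2])/2)
print("handle",f([(287,378),(283,462),],.042,310,180,4,4))
print("tips",f([(165,237),(278,221),(392,207),(508,190)],.137,310,180,4,4))
print("rail pegs",f([(148,112),(261,98),(375,88),(489,72)],.131,310,180,4,4))
print("card top",f([(345,165),(435,155),(455,152),(548,142)],.152,310,180,4,4))
g=lambda pts:np.array([ [190+x/3.3,230+y/3.3] for x,y in pts])
sc=g([(342,70),(283,149),(215,233),(144,327)])
for p in sc: print("scene tips z.137",onz("scene",*p,.137))
for p in g([(117,95),(33,157),(205,300)]): print("scene lid",onz("scene",*p,.014))
q=np.array([(195,117),(497,240),(422,330)])/5+[310,150]
for p in q: print("scene case",onz("scene",*p,.118))
for n in("top","scene"): print(ray(n,300,200)[0])
E
```

```text
case [[0.6708 0.2451 0.118 ]
 [0.6682 0.1623 0.118 ]
 [0.4823 0.169  0.118 ]
 [0.4847 0.2499 0.118 ]]
[0.5765 0.2066 0.118 ]
lid [[ 0.5202 -0.1334  0.014 ]
 [ 0.5093 -0.2197  0.014 ]
 [ 0.3361 -0.1098  0.014 ]] [ 0.4227 -0.1647  0.014 ]
handle [[ 0.4507 -0.1636  0.042 ]
 [ 0.3903 -0.1577  0.042 ]]
tips [[ 0.5388 -0.0749  0.137 ]
 [ 0.5477 -0.153   0.137 ]
 [ 0.5551 -0.2318  0.137 ]
 [ 0.5646 -0.3122  0.137 ]]
rail pegs [[ 0.6292 -0.0667  0.131 ]
 [ 0.6369 -0.146   0.131 ]
 [ 0.6416 -0.2259  0.131 ]
 [ 0.6507 -0.3062  0.131 ]]
card top [[ 0.5823 -0.1991  0.152 ]
 [ 0.5874 -0.2609  0.152 ]
 [ 0.5891 -0.2747  0.152 ]
 [ 0.5942 -0.3387  0.152 ]]
scene tips z.137 [ 0.5419 -0.0767  0.137 ]
scene tips z.137 [ 0.5512 -0.1552  0.137 ]
scene tips z.137 [ 0.5574 -0.2333  0.137 ]
scene tips z.137 [ 0.5662 -0.3112  0.137 ]
scene lid [ 0.3372 -0.1063  0.014 ]
scene lid [ 0.3261 -0.1887  0.014 ]
scene lid [ 0.5181 -0.2177  0.014 ]
scene case [0.4866 0.2537 0.118 ]
scene case [0.6706 0.2513 0.118 ]
scene case [0.6701 0.1701 0.118 ]
[ 0.265  -0.0076  1.5486]
[ 1.0235 -0.6618  0.9507]
```

```bash
cat >> h.py <<'E'
def plan(x,y,z,yawdeg):
    s=arm.get_state();R=Ro.from_euler("xyz",s["ee_rot"]).as_matrix()
    d=R.T@(np.array([x,y,z])-s["eef_pos"])*1000
    yw=np.degrees(s["ee_rot"][2]); t=-((yawdeg-yw+180)%360-180)
    print("now",s["eef_pos"],"rpy",np.degrees(s["ee_rot"]),"w",s["width"],"t",s["t"],"F",s["force"])
    print("shift mm",d.round(1),"turn",round(t,2))
E
python3 -c "
from h import *
plan(.53,-.27,.35,186)"
python3 -m handwheel '[[[0.03,0,0,-0.04,0],[0.03,0,0,-0.08,0],[0.03,0,0,-0.1,0],[0.03,0,0,-0.1,0]]]' 20
```

```text
now [ 0.2582 -0.6233  0.2258] rpy [-179.9922   -0.0729  112.5002] w 0.08769081327619753 t 0.15 F [-0.132  -0.0755 -0.8354]
shift mm [ 222.5  386.3 -123.9] turn -73.5
t: 0.48
eef_pos: [0.2588, -0.6253, 0.3321]
ee_rot: [3.141, 0.007, 1.964]
force: [0.1, -0.3, -0.8]
width: 0.0665
```

```bash
python3 -m handwheel '[[[0.03,0.022,0.038,-0.03,-7],[0.03,0.044,0.077,-0.03,-14],[0.03,0.066,0.115,-0.03,-21],[0.03,0.088,0.154,-0.03,-28],[0.03,0.11,0.19,-0.03,-35],[0.03,0.13,0.23,-0.03,-42],[0.03,0.155,0.27,-0.03,-49],[0.03,0.178,0.308,-0.03,-56],[0.03,0.2,0.347,-0.03,-63],[0.03,0.222,0.386,-0.03,-70],[0.03,0.222,0.386,-0.03,-73.5],[0.03,0.222,0.386,-0.03,-73.5],[0.03,0.222,0.386,-0.03,-73.5],[0.03,0.222,0.386,-0.03,-73.5]]]'
python3 - <<'E'
from h import *
plan(.53,-.27,.35,186)
for n in("top","wrist"):cv2.imwrite(f"pics/c_{n}.png",grab_frame(n))
E
```

```text
t: 1.65
eef_pos: [0.5303, -0.2719, 0.3603]
ee_rot: [-3.135, 0.002, -3.036]
force: [-0.4, 0.5, 0.6]
width: 0.0302
now [ 0.5303 -0.2719  0.3603] rpy [-179.6055    0.1006 -173.9622] w 0.030207908966737477 t 1.65 F [-0.3806  0.4828  0.6162]
shift mm [ 0.1  2.  10.2] turn 0.04
```

View pics/c_wrist.png

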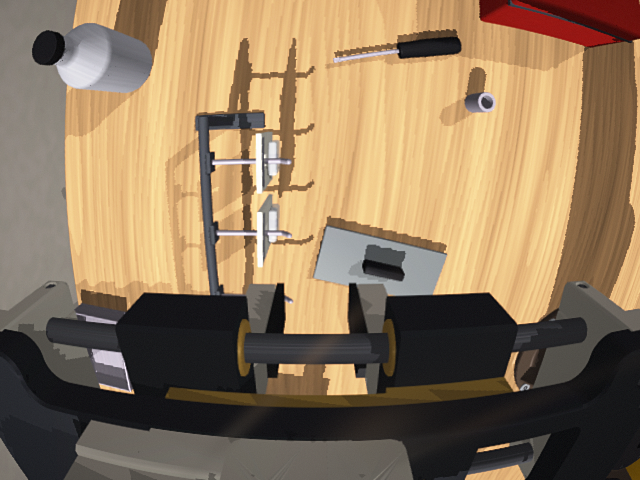

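View pics/c_top.png

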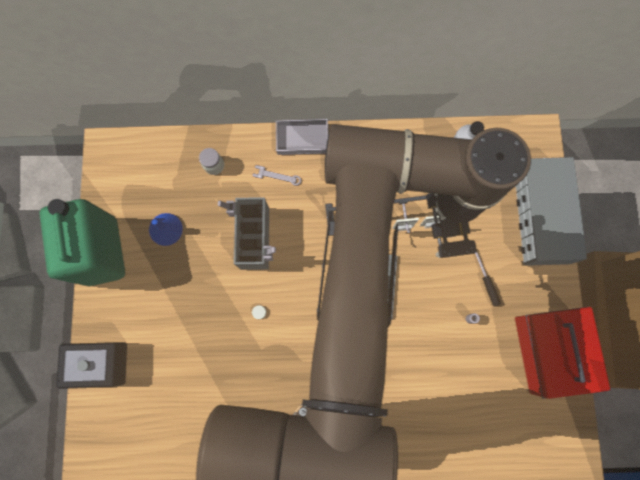

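Run:
```python
import cv2
w=cv2.imread("pics/c_wrist.png")
cv2.imwrite("pics/c2.png",cv2.resize(w[110:280,190:340],None,fx=3.5,fy=3.5,interpolation=cv2.INTER_CUBIC))
```

```text
(no output)
```

View pics/c2.png

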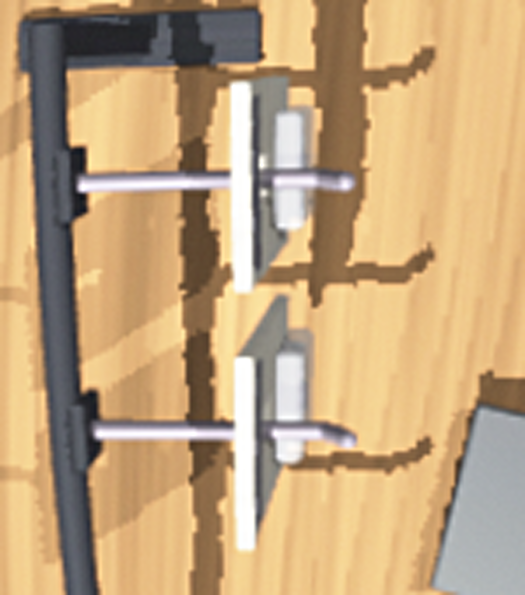

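Run:
```python
from h import *
s=arm.get_state()
W=lambda x,y,z:onz("wrist",190+x/3.5-.36,110+y/3.5-.36,z,s)
for nm,pts,z in [("c1 top -y edge/+y edge",[(242,83),(244,290)],.152),("c2",[(246,357),(246,548)],.152),("tips",[(347,183),(346,440)],.134),("pegbase",[(80,183),(95,430)],.125)]:
    for p in pts: print(nm,W(*p,z))
```

```text
c1 top -y edge/+y edge [ 0.5937 -0.3404  0.152 ]
c1 top -y edge/+y edge [ 0.5885 -0.2809  0.152 ]
c2 [ 0.5866 -0.261   0.152 ]
c2 [ 0.5831 -0.2009  0.152 ]
tips [ 0.5626 -0.3126  0.134 ]
tips [ 0.556 -0.233  0.134]
pegbase [ 0.6467 -0.3048  0.125 ]
pegbase [ 0.6385 -0.225   0.125 ]
```

```bash
python3 -c "
from h import *
plan(.585,-.231,.20,185.3);plan(.585,-.231,.133,185.3)"
```

```text
now [ 0.5297 -0.273   0.3606] rpy [-179.5935    0.1285 -174.0712] w 0.030153599625763822 t 1.75 F [-0.6162 -0.0366 -0.7245]
shift mm [-59.   37.2 160.4] turn 0.63
now [ 0.5297 -0.273   0.3606] rpy [-179.5935    0.1285 -174.0712] w 0.030153599625763822 t 1.75 F [-0.6162 -0.0366 -0.7245]
shift mm [-58.8  37.6 227.4] turn 0.63
```

```bash
python3 -m handwheel '[[[0.03,-0.03,0.019,0.01,0.6],[0.03,-0.059,0.037,0.04,0.6],[0.03,-0.059,0.037,0.08,0.6],[0.03,-0.059,0.037,0.12,0.6],[0.03,-0.059,0.037,0.15,0.6],[0.03,-0.059,0.037,0.16,0.6],[0.03,-0.059,0.037,0.16,0.6],[0.03,-0.059,0.037,0.16,0.6]]]'
python3 - <<'E'
from h import *
plan(.585,-.231,.133,185.3)
for n in("scene","wrist"):cv2.imwrite(f"pics/d_{n}.png",grab_frame(n))
w=cv2.imread("pics/d_wrist.png")
cv2.imwrite("pics/d2.png",cv2.resize(w[100:400,150:450],None,fx=2,fy=2,interpolation=cv2.INTER_CUBIC))
E
```

```text
t: 2.42
eef_pos: [0.5854, -0.2323, 0.2019]
ee_rot: [-3.134, 0.003, -3.05]
force: [0.1, -1.1, 0.8]
width: 0.0299
now [ 0.5854 -0.2323  0.2019] rpy [-179.5363    0.1844 -174.73  ] w 0.02985349155257075 t 2.4167 F [ 0.1335 -1.1102  0.8055]
shift mm [ 0.5  1.9 68.9] turn -0.03
```

View pics/d2.png

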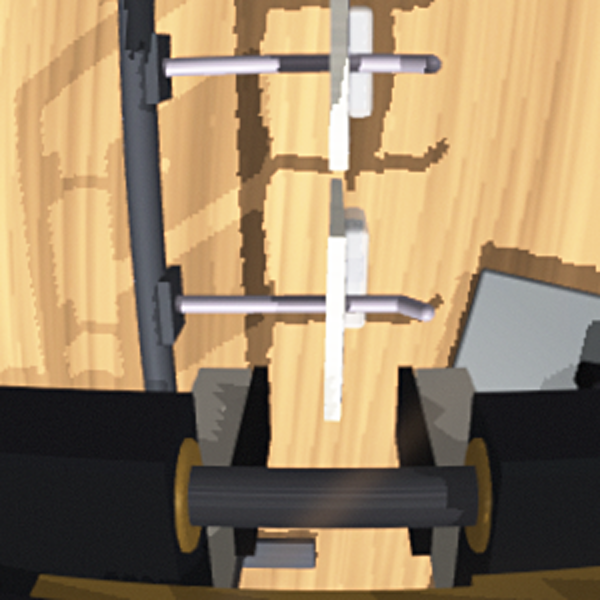

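View pics/d_scene.png

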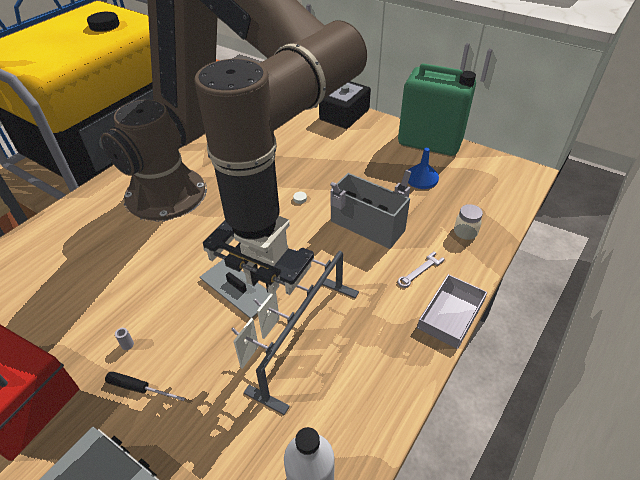

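```bash
python3 -m handwheel '[[[0.03,0.0005,0.002,0.02,0],[0.03,0.0005,0.002,0.04,0],[0.03,0.0005,0.002,0.055,0],[0.03,0.0005,0.002,0.065,0],[0.03,0.0005,0.002,0.069,0],[0.03,0.0005,0.002,0.069,0],[0.03,0.0005,0.002,0.069,0]]]'
python3 - <<'E'
from h import *
plan(.585,-.231,.133,185.3)
cv2.imwrite("pics/e.png",grab_frame("wrist"))
E
```

```text
t: 3.1
eef_pos: [0.587, -0.2309, 0.1358]
ee_rot: [-3.132, 0.008, -3.049]
force: [0.1, 0.3, 1.0]
width: 0.0301
now [ 0.587  -0.2309  0.1358] rpy [-179.475     0.4657 -174.6898] w 0.03013623306443405 t 3.1 F [0.0594 0.346  0.9969]
shift mm [2.  0.1 2.7] turn 0.01
```

View pics/e.png

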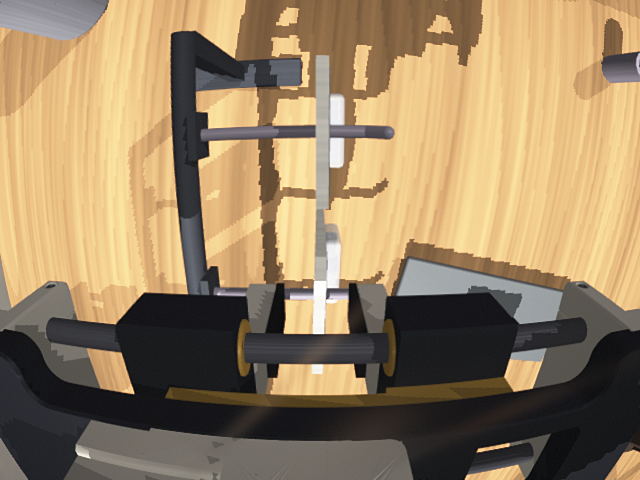

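```bash
python3 -m handwheel '[[[0.03,0.001,0,0.003,0],[0.03,0.001,0,0.003,0],[0,0.001,0,0.003,0],[0,0.001,0,0.003,0],[0,0.001,0,0.003,0],[0,0.001,0,0.003,0],[0,0.001,0,0.003,0],[0,0.001,0,0.003,0],[0,0.001,0,0.003,0]]]' 25
python3 - <<'E'
from h import *
plan(.585,-.231,.133,185.3)
E
```

```text
t: 3.9
eef_pos: [0.5858, -0.231, 0.1325]
ee_rot: [-3.133, 0.008, -3.049]
force: [-0.1, -1.1, 0.7]
width: 0.0047
now [ 0.5858 -0.231   0.1325] rpy [-179.4856    0.4419 -174.6961] w 0.004735313858167757 t 3.9 F [-0.1476 -1.1243  0.6628]
shift mm [ 0.8  0.  -0.5] turn 0.0
```

```bash
python3 -m handwheel '[[[0,0,0,-0.005,0],[0,0,0,-0.0115,0],[0,0,0,-0.0115,0],[0,0,0,-0.0115,0]]]'
python3 - <<'E'
from h import *
plan(.585,-.231,.133+.0115,185.3)
E
```

```text
t: 4.23
eef_pos: [0.5861, -0.2309, 0.1448]
ee_rot: [-3.132, 0.009, -3.049]
force: [-0.6, 0.7, -0.7]
width: 0.0048
now [ 0.5861 -0.2309  0.1448] rpy [-179.4696    0.5213 -174.6933] w 0.004756290894368602 t 4.2333 F [-0.5526  0.7071 -0.6664]
shift mm [1.1 0.  0.3] turn 0.01
```

```bash
python3 -m handwheel '[[[0,0.008,0,0,0],[0,0.016,0,0,0],[0,0.024,0,0,0],[0,0.032,0,-0.001,0],[0,0.04,0,-0.001,0],[0,0.048,0,-0.001,0],[0,0.056,0,-0.001,0],[0,0.056,0,-0.001,0]]]'
python3 - <<'E'
from h import *
plan(.5,-.1,.3,178)
cv2.imwrite("pics/f.png",grab_frame("wrist"))
cv2.imwrite("pics/fs.png",grab_frame("scene"))
E
```

```text
t: 4.9
eef_pos: [0.5286, -0.2362, 0.1455]
ee_rot: [-3.133, 0.009, -3.05]
force: [-0.5, 0.3, -1.2]
width: 0.0049
now [ 0.5286 -0.2362  0.1455] rpy [-179.4895    0.5125 -174.7276] w 0.004948197960134964 t 4.9 F [-0.4592  0.2843 -1.2087]
shift mm [  14.6  136.8 -155.8] turn 7.27
```

View pics/f.png

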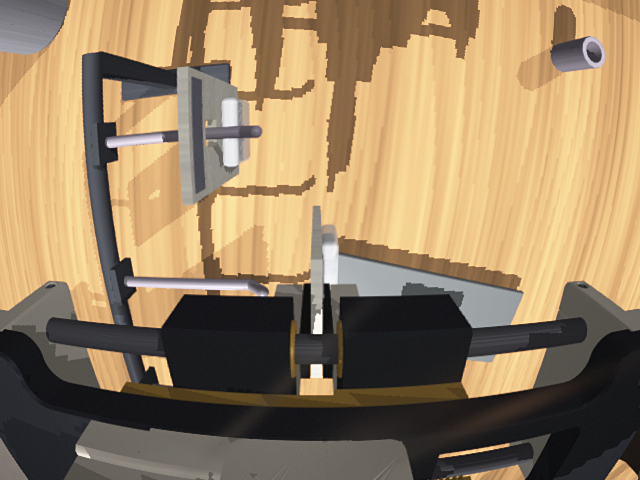

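View pics/fs.png

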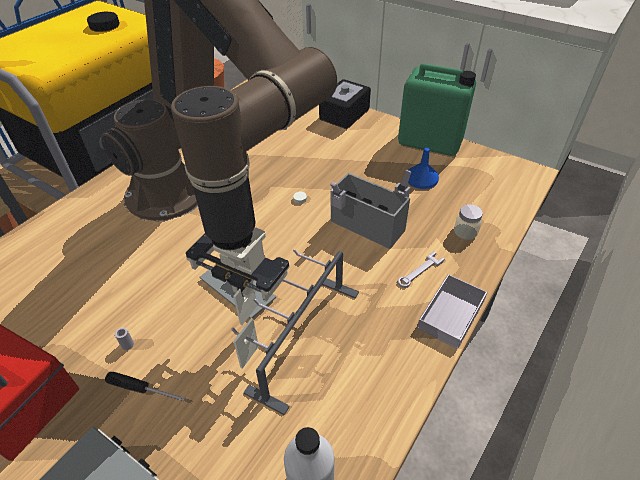

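```bash
python3 -c "
from h import *
plan(.55,.12,.42,178.3)"
```

```text
now [ 0.5303 -0.2362  0.1457] rpy [-179.4577    0.5588 -174.697 ] w 0.004689566337960714 t 5.0 F [-0.2444  0.2711 -1.0091]
shift mm [ -55.2  350.3 -277.1] turn 7.0
```

```bash
python3 -m handwheel '[[[0,0,0,-0.03,0],[0,0,0,-0.06,0],[0,0,0,-0.09,0],[0,0,0.01,-0.12,0],[0,-0.01,0.04,-0.15,1],[0,-0.015,0.075,-0.17,2],[0,-0.02,0.11,-0.19,3],[0,-0.025,0.145,-0.205,4],[0,-0.03,0.18,-0.22,5],[0,-0.035,0.215,-0.235,6],[0,-0.04,0.25,-0.25,7],[0,-0.045,0.285,-0.26,7],[0,-0.05,0.32,-0.27,7],[0,-0.055,0.35,-0.277,7],[0,-0.055,0.35,-0.277,7],[0,-0.055,0.35,-0.277,7],[0,-0.055,0.35,-0.277,7]]]'
python3 - <<'E'
from h import *
plan(.55,.12,.42,178.3)
cv2.imwrite("pics/g.png",grab_frame("wrist"))
E
```

```text
t: 6.42
eef_pos: [0.5499, 0.12, 0.4195]
ee_rot: [-3.133, 0.01, 3.113]
force: [-0.4, 0.5, -1.8]
width: 0.0047
now [0.5499 0.12   0.4195] rpy [-179.5066    0.5905  178.3501] w 0.004687519496762488 t 6.4167 F [-0.3531  0.5226 -1.7519]
shift mm [-0.1  0.  -0.5] turn 0.05
```

View pics/g.png

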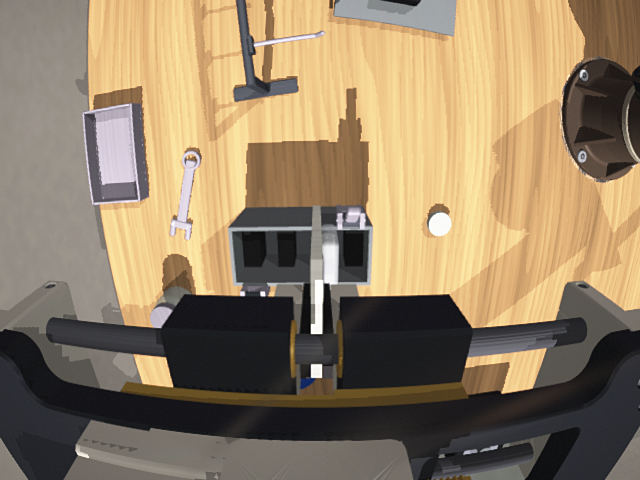

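Run:
```python
import cv2
w=cv2.imread("pics/g.png")
cv2.imwrite("pics/g2.png",cv2.resize(w[195:305,220:385],None,fx=4.5,fy=4.5,interpolation=cv2.INTER_CUBIC))
```

```text
(no output)
```

View pics/g2.png

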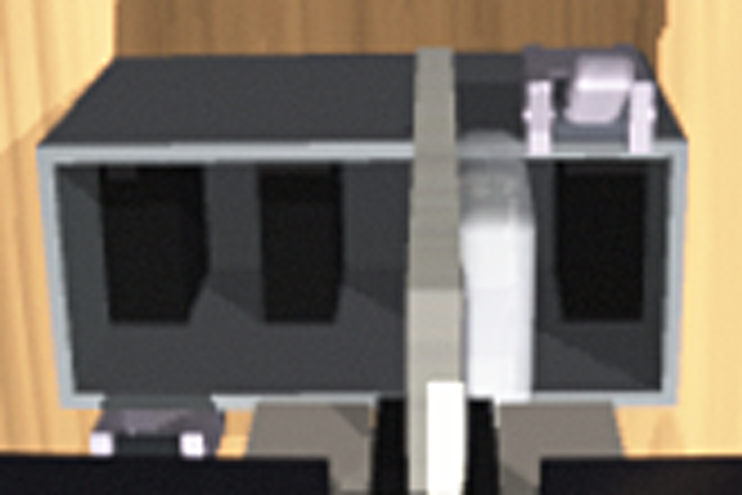

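Run:
```python
from h import *
s=arm.get_state()
W=lambda x,y,z:onz("wrist",220+(x+.5)/4.5-.5,195+(y+.5)/4.5-.5,z,s)
c=np.array([W(*p,.118) for p in [(38,146),(688,146),(678,404),(62,404)]]);print(c,c.mean(0))
f=np.array([W(*p,.06) for p in [(105,320),(190,320),(265,320),(338,320),(562,320),(642,320)]]);print(f)
```

```text
[[0.6701 0.1644 0.118 ]
 [0.4811 0.1695 0.118 ]
 [0.4825 0.2509 0.118 ]
 [0.6714 0.247  0.118 ]] [0.5763 0.208  0.118 ]
[[0.6686 0.2422 0.06  ]
 [0.6393 0.2426 0.06  ]
 [0.6138 0.2431 0.06  ]
 [0.5892 0.2436 0.06  ]
 [0.5144 0.2455 0.06  ]
 [0.4875 0.2464 0.06  ]]
```

```bash
python3 -c "
from h import *
plan(.581,.208,.21,178.7)"
```

```text
now [0.5498 0.1193 0.4195] rpy [-179.5041    0.5925  178.2946] w 0.004850781322390055 t 6.4667 F [ 0.4914  0.2595 -0.7602]
shift mm [-26.4  91.4 209. ] turn -0.41
```

```bash
python3 -m handwheel '[[[0,-0.012,0.03,0,-0.4],[0,-0.026,0.06,0,-0.4],[0,-0.026,0.091,0.02,-0.4],[0,-0.026,0.091,0.05,-0.4],[0,-0.026,0.091,0.085,-0.4],[0,-0.026,0.091,0.12,-0.4],[0,-0.026,0.091,0.155,-0.4],[0,-0.026,0.091,0.185,-0.4],[0,-0.026,0.091,0.205,-0.4],[0,-0.026,0.091,0.209,-0.4],[0,-0.026,0.091,0.209,-0.4],[0,-0.026,0.091,0.209,-0.4]]]'
python3 - <<'E'
from h import *
plan(.581,.208,.087,178.7)
cv2.imwrite("pics/i.png",grab_frame("wrist"))
cv2.imwrite("pics/is.png",grab_frame("scene"))
E
```

```text
t: 7.47
eef_pos: [0.5816, 0.2072, 0.2114]
ee_rot: [-3.133, 0.012, 3.118]
force: [0.0, -0.3, -0.5]
width: 0.0049
now [0.5816 0.2072 0.2114] rpy [-179.5185    0.6772  178.6532] w 0.004949718102030045 t 7.4667 F [ 0.0393 -0.2795 -0.5447]
shift mm [  2.1   1.9 124.4] turn -0.05
```

View pics/i.png

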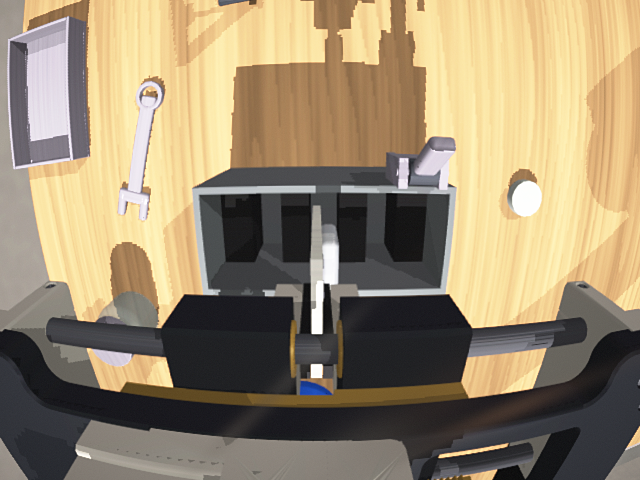

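View pics/is.png

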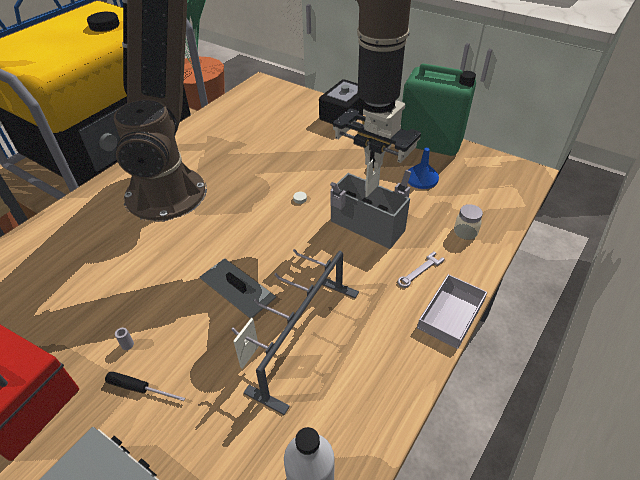

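```bash
python3 -m handwheel '[[[0,0.001,0.001,0.015,0],[0,0.001,0.001,0.035,0],[0,0.001,0.001,0.055,0],[0,0.002,0.002,0.075,0],[0,0.002,0.002,0.09,0],[0,0.002,0.002,0.105,0],[0,0.002,0.002,0.115,0],[0,0.002,0.002,0.12,0],[0,0.002,0.002,0.123,0],[0,0.002,0.002,0.123,0],[0,0.002,0.002,0.123,0]]]'
python3 - <<'E'
from h import *
plan(.581,.208,.0855,178.7)
cv2.imwrite("pics/j.png",grab_frame("wrist"))
E
```

```text
t: 8.48
eef_pos: [0.5819, 0.2093, 0.0901]
ee_rot: [-3.135, 0.014, 3.119]
force: [0.7, 0.6, 0.1]
width: 0.0045
now [0.5819 0.2093 0.0901] rpy [-179.6321    0.8165  178.687 ] w 0.004475322066051627 t 8.4833 F [0.6544 0.5509 0.1046]
shift mm [ 1.  -1.3  4.6] turn -0.01
```

View pics/j.png

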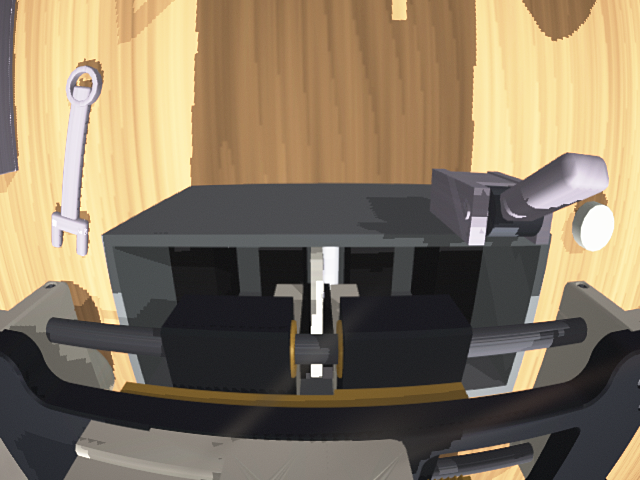

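```bash
python3 -m handwheel '[[[0,0,-0.001,0.002,0],[0,0,-0.001,0.004,0],[0,0,-0.001,0.005,0],[0,0,-0.001,0.006,0],[0,0,-0.001,0.006,0],[0,0,-0.001,0.006,0]]]'
```

```text
t: 9.03
eef_pos: [0.5827, 0.2086, 0.0856]
ee_rot: [-3.136, 0.016, 3.119]
force: [-2.1, 0.2, 8.0]
width: 0.0045
```

```bash
python3 -m handwheel '[[[0.018,0,0,0,0],[0.018,0,0,0,0],[0.018,0,0,0,0],[0.018,0,0,0,0],[0.018,0,0,-0.01,0],[0.018,0,0,-0.03,0],[0.018,0,0,-0.06,0],[0.018,0,0,-0.1,0],[0.018,0,0,-0.14,0],[0.018,0,-0.03,-0.18,0],[0.018,0,-0.07,-0.21,0],[0.018,0,-0.07,-0.21,0],[0.018,0,-0.07,-0.21,0]]]'
python3 - <<'E'
from h import *
plan(.53,-.27,.35,186)
cv2.imwrite("pics/k.png",grab_frame("wrist"))
cv2.imwrite("pics/ks.png",grab_frame("scene"))
E
```

```text
t: 10.12
eef_pos: [0.5787, 0.1379, 0.3007]
ee_rot: [-3.139, 0.022, 3.117]
force: [0.3, 0.8, 0.3]
width: 0.0177
now [0.5787 0.1379 0.3007] rpy [-179.825     1.2573  178.6119] w 0.017696494166946044 t 10.1167 F [0.3098 0.7508 0.269 ]
shift mm [  37.7 -409.1  -48.9] turn -7.39
```

View pics/k.png

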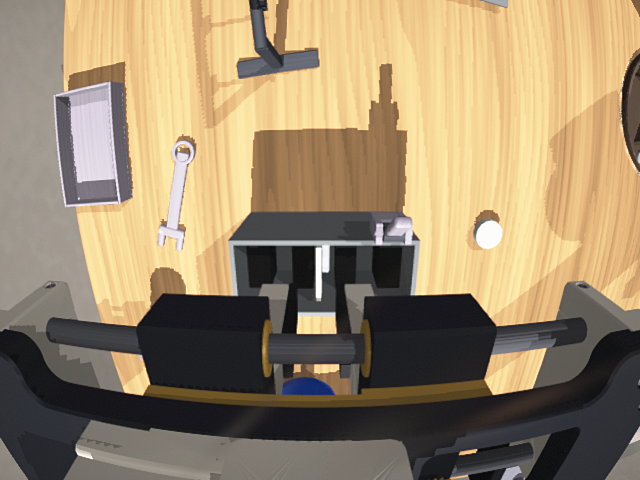

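View pics/ks.png

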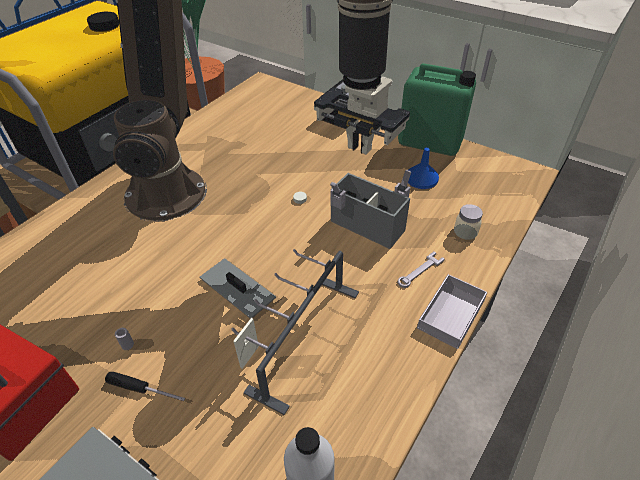

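```bash
python3 -c "
from h import *
plan(.590,-.3105,.20,185.3)"
```

```text
now [0.5776 0.1395 0.2963] rpy [-179.7283    0.9516  178.6396] w 0.01800657030717178 t 10.2167 F [-0.5358 -0.1102 -1.0063]
shift mm [ -21.5 -449.1   98.8] turn -6.66
```

```bash
python3 -m handwheel '[[[0.03,0,-0.03,0,0],[0.03,0,-0.07,0,-1],[0.03,0,-0.11,0,-2],[0.03,0,-0.15,0,-3],[0.03,0,-0.19,0,-4],[0.03,0,-0.23,0,-5],[0.03,0,-0.27,0,-6],[0.03,-0.005,-0.31,0,-6.7],[0.03,-0.01,-0.35,0,-6.7],[0.03,-0.015,-0.39,0.01,-6.7],[0.03,-0.0215,-0.43,0.03,-6.7],[0.03,-0.0215,-0.449,0.06,-6.7],[0.03,-0.0215,-0.449,0.09,-6.7],[0.03,-0.0215,-0.449,0.099,-6.7],[0.03,-0.0215,-0.449,0.099,-6.7],[0.03,-0.0215,-0.449,0.099,-6.7],[0.03,-0.0215,-0.449,0.099,-6.7],[0.03,-0.0215,-0.449,0.099,-6.7],[0.03,-0.0215,-0.449,0.099,-6.7]]]'
python3 - <<'E'
from h import *
plan(.590,-.3105,.1325,185.3)
cv2.imwrite("pics/l.png",grab_frame("wrist"))
E
```

```text
t: 11.8
eef_pos: [0.591, -0.3099, 0.2019]
ee_rot: [-3.134, 0.019, -3.047]
force: [0.1, 0.7, 0.4]
width: 0.0301
now [ 0.591  -0.3099  0.2019] rpy [-179.556     1.08   -174.5896] w 0.030057047121091463 t 11.8 F [0.0603 0.7397 0.4094]
shift mm [ 2.3  0.  69.4] turn 0.11
```

View pics/l.png

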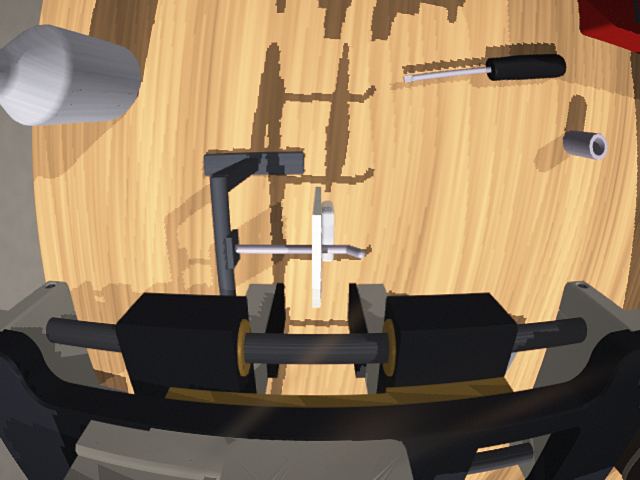

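```bash
python3 -m handwheel '[[[0.03,0.0025,0,0.02,0],[0.03,0.0025,0,0.04,0],[0.03,0.0025,0,0.055,0],[0.03,0.0025,0,0.065,0],[0.03,0.0025,0,0.071,0],[0.03,0.0025,0,0.071,0],[0.03,0.0025,0,0.071,0],[0.03,0.0025,0,0.071,0],[0.03,0.0025,0,0.071,0],[0,0.0025,0,0.071,0],[0,0.0025,0,0.071,0],[0,0.0025,0,0.071,0],[0,0.0025,0,0.071,0],[0,0.0025,0,0.071,0],[0,0.0025,0,0.071,0],[0,0.0025,0,0.071,0]]]' 25
python3 - <<'E'
from h import *
plan(.590,-.3105,.1325,185.3)
E
```

```text
t: 13.18
eef_pos: [0.59, -0.3107, 0.131]
ee_rot: [-3.134, 0.019, -3.047]
force: [-0.4, 0.5, 5.0]
width: 0.0047
now [ 0.59   -0.3107  0.131 ] rpy [-179.5479    1.0899 -174.5947] w 0.004745790871739673 t 13.1833 F [-0.3847  0.5068  4.9845]
shift mm [-0.   0.2 -1.5] turn 0.11
```

```bash
python3 -m handwheel '[[[0,0,0,-0.005,0],[0,0,0,-0.011,0],[0,0,0,-0.012,0],[0,0,0,-0.012,0],[0,0,0,-0.012,0],[0,0,0,-0.012,0]]]'
python3 - <<'E'
from h import *
plan(.590,-.3105,.1435,185.3)
cv2.imwrite("pics/m.png",grab_frame("scene")[280:420,180:340])
E
python3 -c "
import cv2;a=cv2.imread('pics/m.png');cv2.imwrite('pics/m.png',cv2.resize(a,None,fx=4,fy=4,interpolation=2))"
```

```text
t: 13.68
eef_pos: [0.5896, -0.3105, 0.1427]
ee_rot: [-3.134, 0.019, -3.047]
force: [0.1, 0.1, -0.4]
width: 0.005
now [ 0.5896 -0.3105  0.1427] rpy [-179.5636    1.0609 -174.5934] w 0.004951953252355888 t 13.6833 F [ 0.1447  0.0701 -0.3831]
shift mm [-0.5 -0.  -0.8] turn 0.11
```

View pics/m.png

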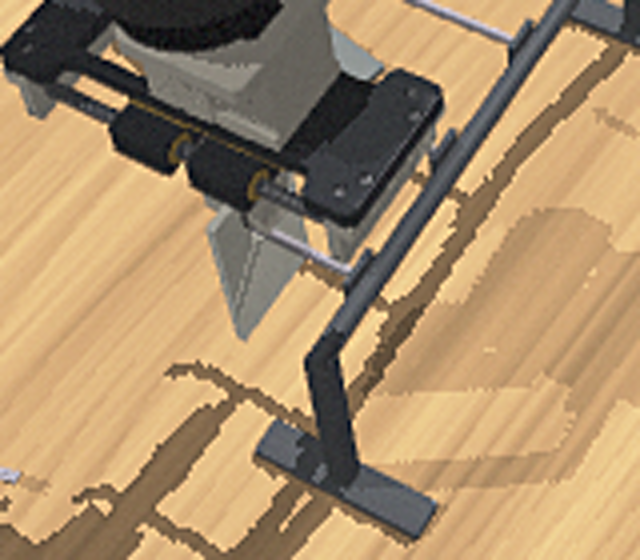

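```bash
python3 -m handwheel '[[[0,0.008,0,0,0],[0,0.016,0,0,0],[0,0.024,0,-0.0005,0],[0,0.032,0,-0.001,0],[0,0.04,0,-0.0015,0],[0,0.048,0,-0.002,0],[0,0.056,0,-0.002,0],[0,0.056,0,-0.002,0],[0,0.056,0,-0.002,0],[0,0.056,0,-0.002,0]]]'
python3 - <<'E'
from h import *
plan(.531,.208,.36,178.7)
cv2.imwrite("pics/n.png",grab_frame("wrist"))
E
```

```text
t: 14.57
eef_pos: [0.5341, -0.3159, 0.1438]
ee_rot: [-3.134, 0.019, -3.047]
force: [1.1, -1.0, -0.2]
width: 0.0045
now [ 0.5341 -0.3159  0.1438] rpy [-179.5468    1.0867 -174.5935] w 0.004540686444111506 t 14.5667 F [ 1.1311 -1.0234 -0.1611]
shift mm [ -50.4  520.2 -219.4] turn 6.71
```

View pics/n.png

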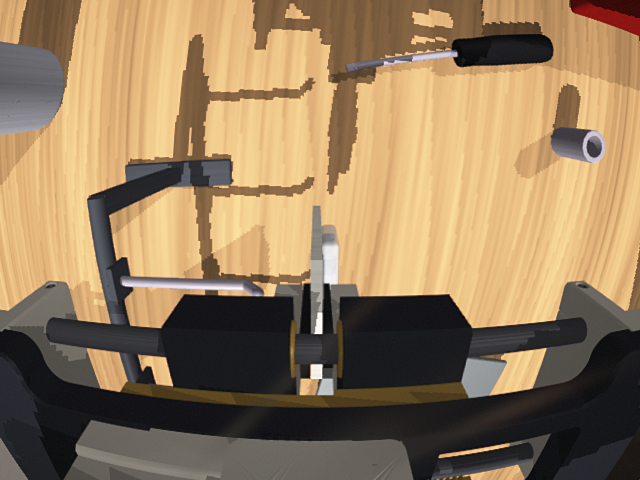

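```bash
python3 -m handwheel '[[[0,0,0,-0.03,0],[0,0,0,-0.06,0],[0,0,0.01,-0.09,0],[0,0,0.03,-0.125,0],[0,0,0.07,-0.16,0],[0,-0.01,0.11,-0.17,1],[0,-0.015,0.15,-0.17,2],[0,-0.02,0.19,-0.17,3],[0,-0.025,0.23,-0.17,4],[0,-0.03,0.27,-0.17,5],[0,-0.035,0.31,-0.17,6],[0,-0.04,0.35,-0.17,6.7],[0,-0.045,0.39,-0.17,6.7],[0,-0.05,0.43,-0.17,6.7],[0,-0.05,0.47,-0.17,6.7],[0,-0.05,0.5,-0.17,6.7],[0,-0.05,0.52,-0.17,6.7],[0,-0.05,0.52,-0.17,6.7],[0,-0.05,0.52,-0.17,6.7],[0,-0.05,0.52,-0.17,6.7]]]'
python3 - <<'E'
from h import *
plan(.530,.208,.21,178.7)
plan(.530,.209,.0855,178.7)
E
```

```text
t: 16.28
eef_pos: [0.5317, 0.2077, 0.3103]
ee_rot: [-3.136, 0.019, 3.12]
force: [0.6, -1.2, -0.9]
width: 0.0047
now [0.5317 0.2077 0.3103] rpy [-179.6603    1.1062  178.7451] w 0.004660048100311713 t 16.2833 F [ 0.6322 -1.1836 -0.9487]
shift mm [  3.6   0.9 100.3] turn 0.05
now [0.5317 0.2077 0.3103] rpy [-179.6603    1.1062  178.7451] w 0.004660048100311713 t 16.2833 F [ 0.6322 -1.1836 -0.9487]
shift mm [  6.    2.6 224.8] turn 0.05
```

```bash
python3 -m handwheel '[[[0,0.002,0.001,0.03,0],[0,0.003,0.001,0.06,0],[0,0.004,0.001,0.09,0],[0,0.004,0.001,0.102,0],[0,0.004,0.001,0.102,0],[0,0.004,0.001,0.102,0],[0,0.004,0.001,0.102,0]]]'
python3 - <<'E'
from h import *
plan(.530,.209,.084,178.7)
cv2.imwrite("pics/o.png",grab_frame("wrist"))
E
```

```text
t: 16.87
eef_pos: [0.5307, 0.208, 0.2099]
ee_rot: [-3.137, 0.021, 3.119]
force: [0.4, -0.4, -0.9]
width: 0.0047
now [0.5307 0.208  0.2099] rpy [-179.7157    1.219   178.7106] w 0.004748787727378276 t 16.8667 F [ 0.398  -0.391  -0.8701]
shift mm [  3.4   1.6 125.8] turn 0.01
```

View pics/o.png

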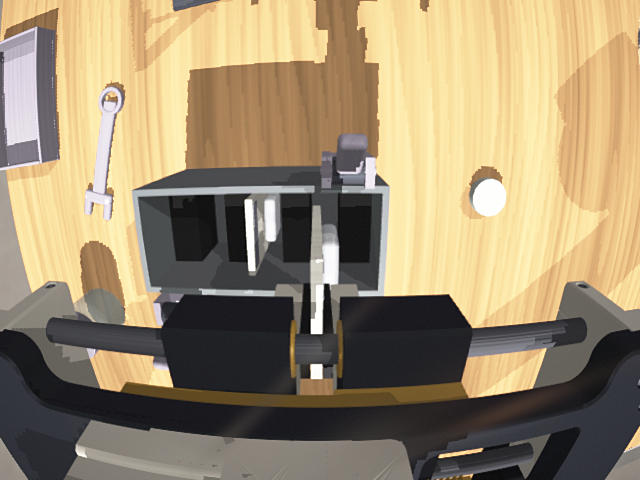

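```bash
python3 -m handwheel '[[[0,0.001,0.001,0.015,0],[0,0.001,0.001,0.035,0],[0,0.001,0.001,0.055,0],[0,0.002,0.0015,0.075,0],[0,0.003,0.0015,0.09,0],[0,0.003,0.0015,0.105,0],[0,0.003,0.0015,0.115,0],[0,0.003,0.0015,0.12,0],[0,0.003,0.0015,0.123,0],[0,0.003,0.0015,0.125,0],[0,0.003,0.0015,0.127,0],[0,0.003,0.0015,0.128,0],[0,0.003,0.0015,0.128,0]]]'
python3 - <<'E'
from h import *
plan(.530,.209,.084,178.7)
E
```

```text
t: 18.0
eef_pos: [0.5317, 0.2099, 0.0843]
ee_rot: [-3.138, 0.024, 3.12]
force: [-3.7, -0.7, 10.4]
width: 0.0047
now [0.5317 0.2099 0.0843] rpy [-179.8212    1.3982  178.7714] w 0.004682270976878011 t 18.0 F [-3.7033 -0.7136 10.4305]
shift mm [ 1.7 -0.9  0.2] turn 0.07
```

```bash
python3 -m handwheel '[[[0.02,0,0,0,0],[0.02,0,0,0,0],[0.02,0,0,0,0],[0.02,0,0,0,0],[0.02,0,0,-0.01,0],[0.02,0,0,-0.03,0],[0.02,0,0,-0.06,0],[0.02,0,0,-0.1,0],[0.02,0,0,-0.14,0],[0.02,0,-0.03,-0.18,0],[0.02,0,-0.07,-0.21,0],[0.02,0,-0.07,-0.21,0],[0.02,0,-0.07,-0.21,0],[0.02,0,-0.07,-0.21,0],[0.02,0,-0.07,-0.21,0],[0.02,0,-0.07,-0.21,0]]]'
python3 - <<'E'
from h import *
plan(.4225,-.1625,.25,84)
for n in("scene","wrist","top"):cv2.imwrite(f"pics/p_{n}.png",grab_frame(n))
E
```

```text
t: 19.33
eef_pos: [0.5246, 0.1409, 0.2931]
ee_rot: [-3.137, 0.022, 3.12]
force: [-0.8, -0.0, -1.1]
width: 0.0196
now [0.5246 0.1409 0.2931] rpy [-179.7617    1.2845  178.7824] w 0.019583320471577348 t 19.3333 F [-0.828  -0.0016 -1.1014]
shift mm [  96.6 -305.3   42.3] turn 94.78
```

View pics/p_wrist.png

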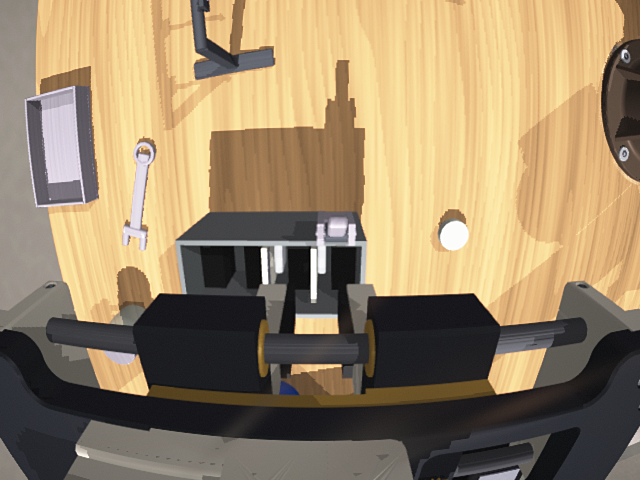

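View pics/p_scene.png

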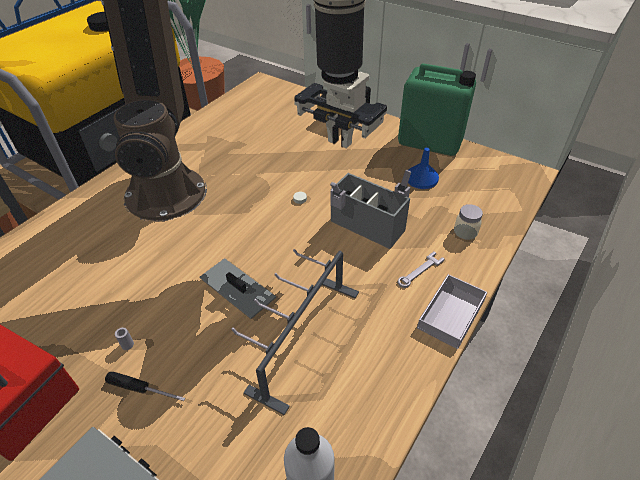

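View pics/p_top.png

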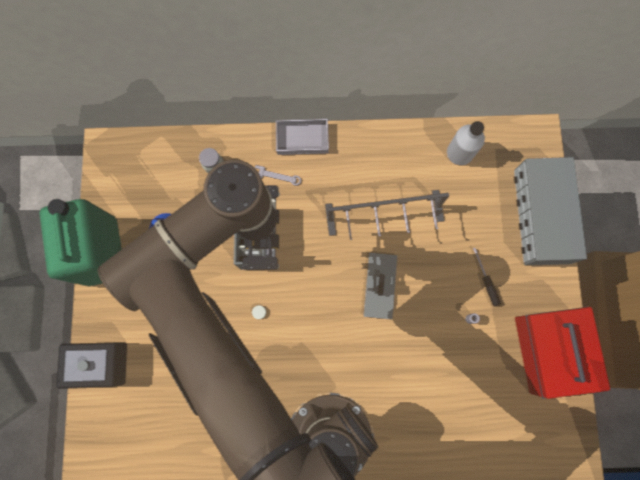

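```bash
python3 -m handwheel '[[[0.045,0.005,-0.03,0,7],[0.045,0.015,-0.06,0,14],[0.045,0.025,-0.09,0,21],[0.045,0.035,-0.12,0,28],[0.045,0.045,-0.15,0,35],[0.045,0.055,-0.18,0,42],[0.045,0.065,-0.21,0,49],[0.045,0.075,-0.24,0.01,56],[0.045,0.085,-0.27,0.02,63],[0.045,0.09,-0.29,0.03,70],[0.045,0.0966,-0.305,0.042,77],[0.045,0.0966,-0.305,0.042,84],[0.045,0.0966,-0.305,0.042,91],[0.045,0.0966,-0.305,0.042,94.8],[0.045,0.0966,-0.305,0.042,94.8],[0.045,0.0966,-0.305,0.042,94.8],[0.045,0.0966,-0.305,0.042,94.8],[0.045,0.0966,-0.305,0.042,94.8]]]'
python3 - <<'E'
from h import *
plan(.4225,-.1625,.25,84)
cv2.imwrite("pics/q.png",grab_frame("wrist"))
E
```

```text
t: 20.98
eef_pos: [0.4229, -0.1619, 0.2504]
ee_rot: [3.119, 0.002, 1.468]
force: [-0.1, -0.8, -1.0]
width: 0.0452
now [ 0.4229 -0.1619  0.2504] rpy [178.6942   0.1348  84.1297] w 0.045215136360232756 t 20.9833 F [-0.0768 -0.8291 -0.9648]
shift mm [-0.7 -0.4  0.4] turn 0.13
```

View pics/q.png

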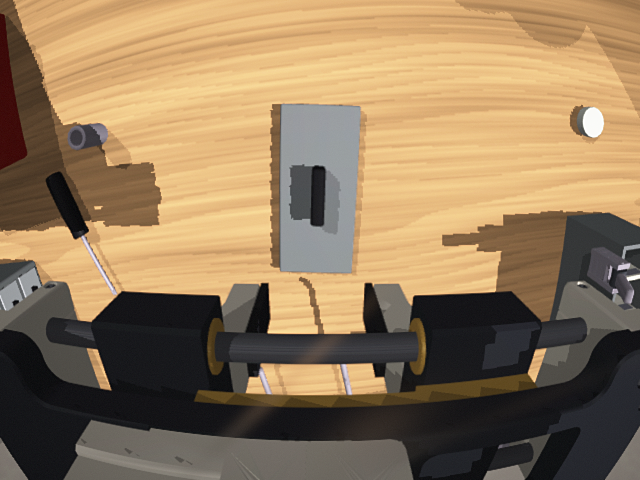

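Run:
```python
import cv2
w=cv2.imread("pics/q.png")
cv2.imwrite("pics/q2.png",cv2.resize(w[95:285,260:380],None,fx=3.1,fy=3.1,interpolation=cv2.INTER_CUBIC))
```

```text
(no output)
```

View pics/q2.png

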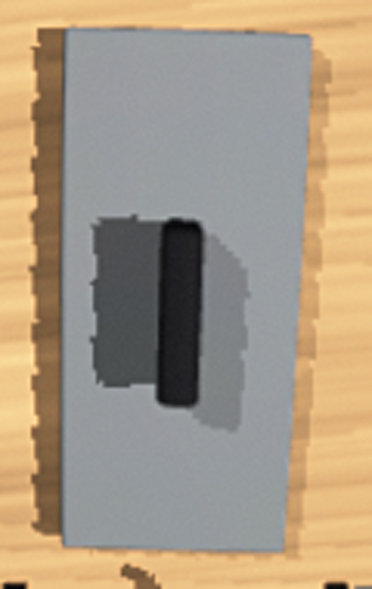

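Run:
```python
from h import *
s=arm.get_state()
W=lambda x,y,z:onz("wrist",260+(x+.5)/3.1-.5,95+(y+.5)/3.1-.5,z,s)
c=np.array([W(*p,.014) for p in [(66,29),(311,37),(285,551),(63,548)]]);print(c,c.mean(0))
a=(c[2]+c[3]-c[0]-c[1]);print("yaw",np.degrees(np.arctan2(a[1],a[0])))
h=np.array([W(*p,.042) for p in [(182,222),(178,405)]]);print(h,h.mean(0))
plan(.4225,-.1625,.02,84)
```

```text
[[ 0.3234 -0.1895  0.014 ]
 [ 0.3343 -0.108   0.014 ]
 [ 0.5202 -0.1315  0.014 ]
 [ 0.5106 -0.2143  0.014 ]] [ 0.4221 -0.1608  0.014 ]
yaw -7.378646904247794
[[ 0.3896 -0.1572  0.042 ]
 [ 0.4503 -0.1647  0.042 ]] [ 0.4199 -0.161   0.042 ]
now [ 0.4229 -0.1619  0.2504] rpy [178.6858   0.1342  84.1046] w 0.04475538768535359 t 21.0333 F [-0.8809  0.548   0.1017]
shift mm [ -0.1  -5.6 230.3] turn 0.1
```

```bash
python3 -c "
from h import *
plan(.4215,-.161,.019,82.7)"
python3 -m handwheel '[[[0.045,0.001,-0.004,0.03,1.4],[0.045,0.001,-0.005,0.06,1.4],[0.045,0.001,-0.005,0.09,1.4],[0.045,0.001,-0.005,0.12,1.4],[0.045,0.001,-0.005,0.15,1.4],[0.045,0.001,-0.005,0.17,1.4],[0.045,0.001,-0.005,0.18,1.4],[0.045,0.001,-0.005,0.18,1.4],[0.045,0.001,-0.005,0.18,1.4],[0.045,0.001,-0.005,0.18,1.4]]]'
python3 - <<'E'
from h import *
plan(.4215,-.161,.019,82.7)
cv2.imwrite("pics/r.png",grab_frame("wrist"))
E
```

```text
now [ 0.4229 -0.1619  0.2504] rpy [178.6858   0.1342  84.1046] w 0.04475538768535359 t 21.0333 F [-0.8809  0.548   0.1017]
shift mm [  1.3  -6.8 231.3] turn 1.4
t: 21.87
eef_pos: [0.4229, -0.1612, 0.0712]
ee_rot: [3.117, 0.002, 1.444]
force: [0.6, -0.4, 0.3]
width: 0.0452
now [ 0.4229 -0.1612  0.0712] rpy [178.6169   0.1028  82.7453] w 0.04518343025138152 t 21.8667 F [ 0.6252 -0.3723  0.2565]
shift mm [ 0.1 -2.6 52.1] turn 0.05
```

View pics/r.png

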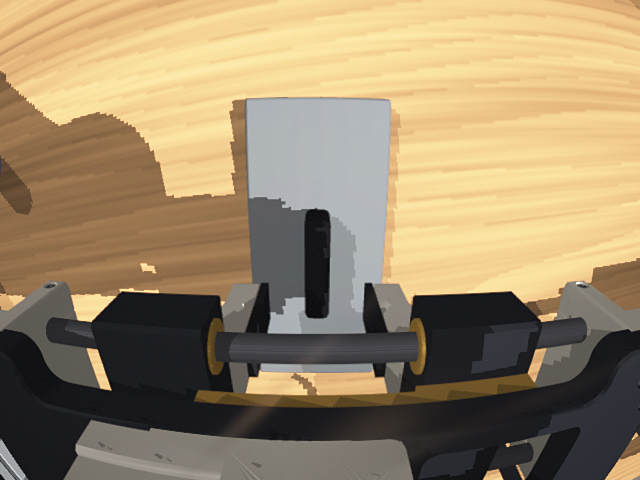

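```bash
python3 -m handwheel '[[[0.045,0,-0.0025,0.02,0],[0.045,0,-0.0025,0.038,0],[0.045,0,-0.0025,0.048,0],[0.045,0,-0.0025,0.052,0],[0.045,0,-0.0025,0.052,0],[0.045,0,-0.0025,0.052,0],[0.045,0,-0.0025,0.052,0],[0,0,-0.0025,0.052,0],[0,0,-0.0025,0.052,0],[0,0,-0.0025,0.052,0],[0,0,-0.0025,0.052,0],[0,0,-0.0025,0.052,0],[0,0,-0.0025,0.052,0],[0,0,-0.0025,0.052,0],[0,0,-0.0025,0.052,0],[0,0,-0.0025,0.052,0]]]' 45
python3 - <<'E'
from h import *
plan(.4215,-.161,.019,82.7)
E
```

```text
t: 23.25
eef_pos: [0.4218, -0.1611, 0.0194]
ee_rot: [3.117, 0.002, 1.444]
force: [-0.5, 0.7, 2.7]
width: 0.0137
now [ 0.4218 -0.1611  0.0194] rpy [178.5724   0.0902  82.7382] w 0.0137491162937638 t 23.25 F [-0.5207  0.7176  2.6913]
shift mm [ 0.  -0.4  0.4] turn 0.04
```

```bash
python3 -m handwheel '[[[0,0,0,-0.01,0],[0,0,0,-0.03,0],[0,0,0,-0.06,0],[0,0,0,-0.09,0],[0,0,0,-0.09,0],[0,0,0,-0.09,0],[0,0,0,-0.09,0],[0,0,0,-0.09,0]]]'
python3 - <<'E'
from h import *
plan(.5763,.208,.29,88.7)
cv2.imwrite("pics/s.png",grab_frame("wrist"))
cv2.imwrite("pics/ss.png",grab_frame("scene"))
E
```

```text
t: 23.92
eef_pos: [0.4185, -0.1606, 0.1081]
ee_rot: [3.119, 0.002, 1.444]
force: [0.7, 0.3, -3.2]
width: 0.0136
now [ 0.4185 -0.1606  0.1081] rpy [178.7161   0.0995  82.7181] w 0.01362633576565614 t 23.9167 F [ 0.6964  0.3004 -3.1853]
shift mm [ 385.4  113.9 -180.1] turn -5.98
```

View pics/s.png

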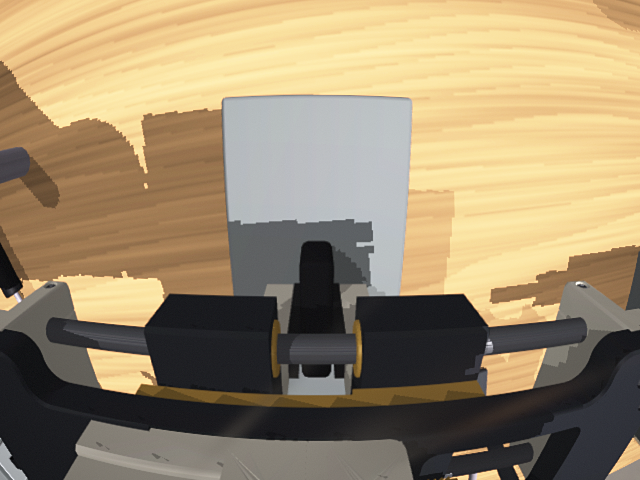

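View pics/ss.png

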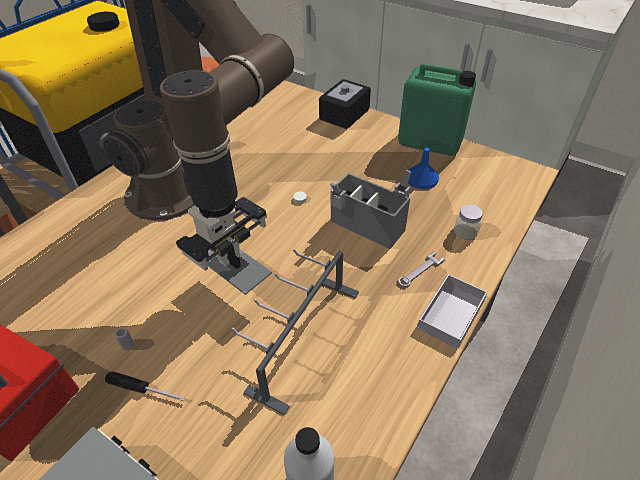

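```bash
python3 -m handwheel '[[[0,0,0,-0.03,0],[0,0.01,0,-0.065,0],[0,0.03,0.005,-0.1,0],[0,0.06,0.01,-0.13,-1],[0,0.09,0.02,-0.15,-2],[0,0.12,0.03,-0.17,-3],[0,0.15,0.04,-0.18,-4],[0,0.185,0.05,-0.18,-5],[0,0.22,0.06,-0.18,-6],[0,0.255,0.07,-0.18,-6],[0,0.29,0.08,-0.18,-6],[0,0.32,0.09,-0.18,-6],[0,0.35,0.1,-0.18,-6],[0,0.375,0.11,-0.18,-6],[0,0.385,0.114,-0.18,-6],[0,0.385,0.114,-0.18,-6],[0,0.385,0.114,-0.18,-6],[0,0.385,0.114,-0.18,-6],[0,0.385,0.114,-0.18,-6]]]'
python3 - <<'E'
from h import *
plan(.5763,.208,.16,88.7)
cv2.imwrite("pics/u.png",grab_frame("wrist"))
cv2.imwrite("pics/us.png",grab_frame("scene"))
E
```

```text
t: 25.6
eef_pos: [0.5762, 0.2067, 0.2898]
ee_rot: [3.12, 0.005, 1.548]
force: [-0.4, 0.1, -2.6]
width: 0.0137
now [0.5762 0.2067 0.2898] rpy [178.7595   0.2579  88.6862] w 0.013708576712674845 t 25.6 F [-0.4441  0.145  -2.5986]
shift mm [  1.9  -2.7 129.8] turn -0.01
```

View pics/u.png

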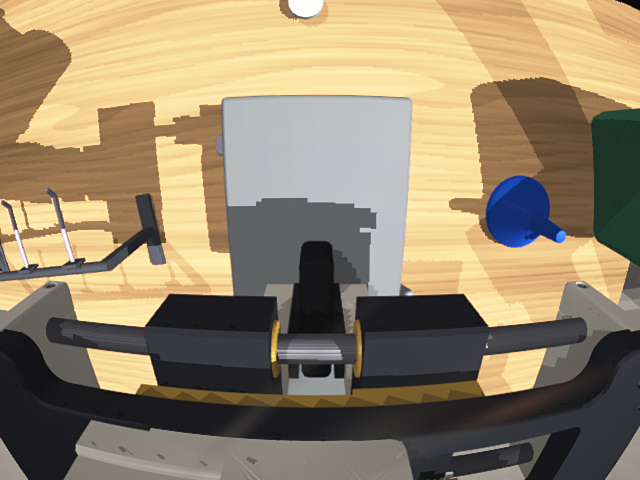

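View pics/us.png

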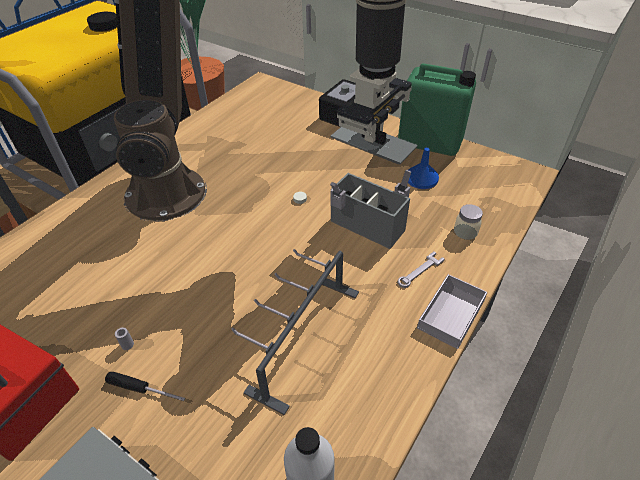

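Run:
```python
from h import *
s=arm.get_state()
for p in [(222,98),(411,98)]: print(onz("wrist",*p,s["eef_pos"][2]-.0054,s))
a=np.radians(-1.3);c=np.array([.5763,.208])
for dx,dy in[(-.095,-.042),(-.095,.042)]: print(s["eef_pos"][:2]+[dx*np.cos(a)-dy*np.sin(a),dx*np.sin(a)+dy*np.cos(a)])
```

```text
[0.4809 0.1675 0.2849]
[0.4827 0.2497 0.2849]
[0.4804 0.1669]
[0.4823 0.2509]
```

```bash
python3 -m handwheel '[[[0,0.001,-0.001,0.02,0],[0,0.001,-0.001,0.045,0],[0,0.0015,-0.002,0.07,0],[0,0.0015,-0.0025,0.095,0],[0,0.0015,-0.0025,0.115,0],[0,0.0015,-0.0025,0.125,0],[0,0.0015,-0.0025,0.132,0],[0,0.0015,-0.0025,0.132,0],[0,0.0015,-0.0025,0.132,0],[0,0.0015,-0.0025,0.132,0],[0,0.0015,-0.0025,0.132,0]]]'
python3 - <<'E'
from h import *
plan(.5763,.208,.1294,88.7)
cv2.imwrite("pics/v.png",grab_frame("wrist"))
cv2.imwrite("pics/vs.png",cv2.resize(grab_frame("scene")[100:260,280:440],None,fx=3.7,fy=3.7,interpolation=2))
E
```

```text
t: 26.62
eef_pos: [0.5775, 0.2081, 0.1597]
ee_rot: [3.117, 0.003, 1.548]
force: [0.0, -0.6, -3.1]
width: 0.0136
now [0.5775 0.2081 0.1597] rpy [178.6088   0.1545  88.6905] w 0.01358899356850498 t 26.6167 F [ 0.0218 -0.5606 -3.0857]
shift mm [-0.1 -1.9 30.3] turn -0.01
```

View pics/v.png

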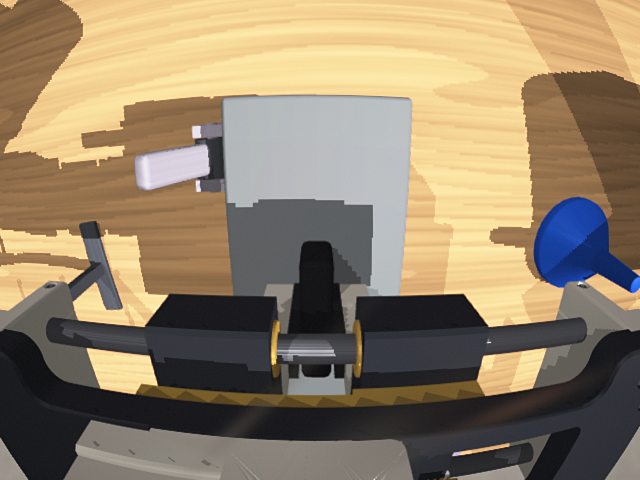

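View pics/vs.png

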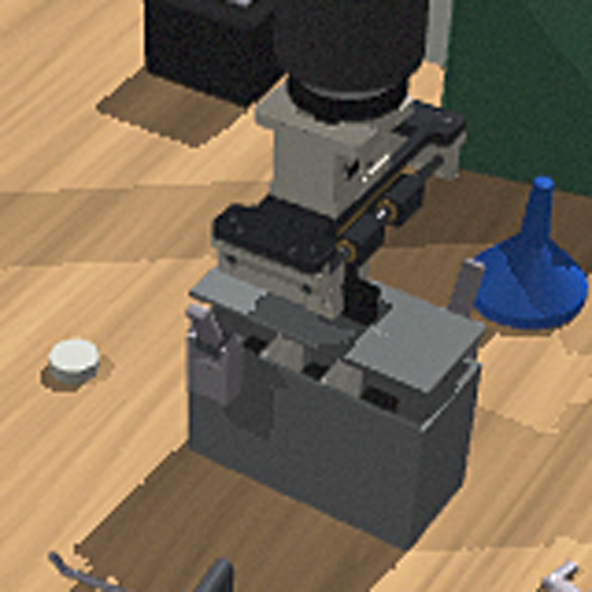

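```bash
python3 -m handwheel '[[[0,0,-0.002,0.006,0],[0,0,-0.002,0.012,0],[0,0,-0.002,0.017,0],[0,0,-0.002,0.022,0],[0,0,-0.002,0.026,0],[0,0,-0.002,0.029,0],[0,0,-0.002,0.031,0],[0,0,-0.002,0.032,0],[0,0,-0.002,0.032,0],[0,0,-0.002,0.032,0]]]'
python3 - <<'E'
from h import *
plan(.5763,.208,.1294,88.7)
cv2.imwrite("pics/w.png",grab_frame("wrist"))
cv2.imwrite("pics/ws.png",cv2.resize(grab_frame("scene")[100:260,280:440],None,fx=3.7,fy=3.7,interpolation=2))
E
```

```text
t: 27.55
eef_pos: [0.5757, 0.2077, 0.1294]
ee_rot: [3.117, 0.003, 1.548]
force: [-9.5, -2.1, 16.2]
width: 0.0136
now [0.5757 0.2077 0.1294] rpy [178.6044   0.1756  88.7171] w 0.013620427216237341 t 27.55 F [-9.5289 -2.0984 16.1937]
shift mm [0.3 0.6 0. ] turn 0.02
```

View pics/ws.png

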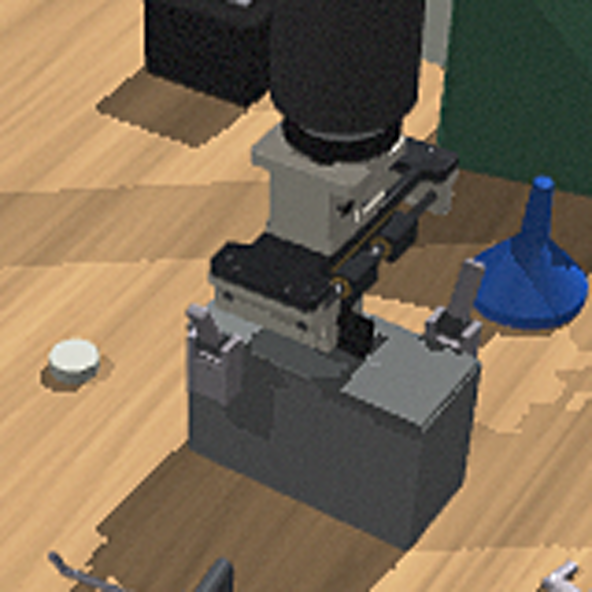

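```bash
python3 -m handwheel '[[[0.03,0,0,0,0],[0.03,0,0,0,0],[0.03,0,0,0,0],[0.03,0,0,0,0],[0.03,0,0,-0.01,0],[0.03,0,0,-0.03,0],[0.03,0,0,-0.06,0],[0.03,0,0,-0.1,0],[0.03,0,0,-0.14,0],[0.03,0,0,-0.14,0],[0.03,0,0,-0.14,0],[0.03,0,0,-0.14,0],[0.03,0,0,-0.14,0],[0.03,0,0,-0.14,0]]]'
python3 - <<'E'
from h import *
plan(.511,.09,.25,88.7)
cv2.imwrite("pics/x.png",grab_frame("wrist"))
cv2.imwrite("pics/xs.png",cv2.resize(grab_frame("scene")[100:260,280:440],None,fx=3.7,fy=3.7,interpolation=2))
E
```

```text
t: 28.82
eef_pos: [0.5718, 0.2079, 0.2682]
ee_rot: [3.119, 0.004, 1.548]
force: [0.3, -0.7, 0.4]
width: 0.0299
now [0.5718 0.2079 0.2682] rpy [178.7052   0.252   88.7132] w 0.02988545547526488 t 28.8167 F [ 0.2776 -0.6527  0.3789]
shift mm [-119.2  -58.6   17.4] turn 0.01
```

View pics/x.png

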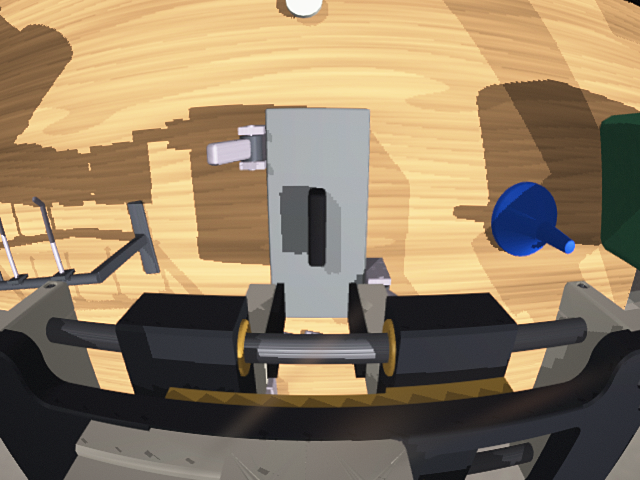

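View pics/xs.png

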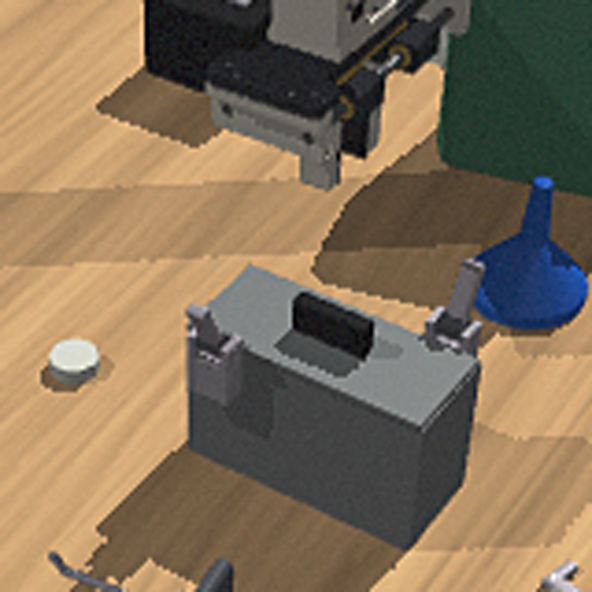

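```bash
python3 -c "
from h import *
plan(.510,.085,.27,178.7)"
python3 -m handwheel '[[[0,0,0,-0.01,-7],[0,-0.02,-0.01,-0.01,-14],[0,-0.05,-0.02,-0.01,-21],[0,-0.08,-0.04,-0.01,-28],[0,-0.11,-0.05,-0.01,-35],[0,-0.124,-0.06,-0.01,-42],[0,-0.124,-0.06,-0.01,-49],[0,-0.124,-0.06,-0.01,-56],[0,-0.124,-0.06,-0.01,-63],[0,-0.124,-0.06,-0.01,-70],[0,-0.124,-0.06,-0.01,-77],[0,-0.124,-0.06,-0.01,-84],[0,-0.124,-0.06,0,-90],[0,-0.124,-0.06,0,-90],[0,-0.124,-0.06,0,-90],[0,-0.124,-0.06,0,-90],[0,-0.124,-0.06,0,-90]]]' 20
python3 - <<'E'
from h import *
plan(.510,.085,.153,178.7)
cv2.imwrite("pics/y.png",grab_frame("wrist"))
E
```

```text
now [0.572  0.208  0.2683] rpy [178.6902   0.2459  88.7136] w 0.03010382263769713 t 28.9167 F [-0.3356 -0.2812 -1.0789]
shift mm [-124.4  -59.2   -2.5] turn -89.99
t: 30.33
eef_pos: [0.5094, 0.0854, 0.2678]
ee_rot: [-3.137, 0.023, 3.117]
force: [-1.0, 0.7, -0.1]
width: 0.0002
now [0.5094 0.0854 0.2678] rpy [-179.754     1.3208  178.5805] w 0.00016115716231831524 t 30.3333 F [-0.951   0.679  -0.1382]
shift mm [  2.1   0.1 114.7] turn -0.12
```

View pics/y.png

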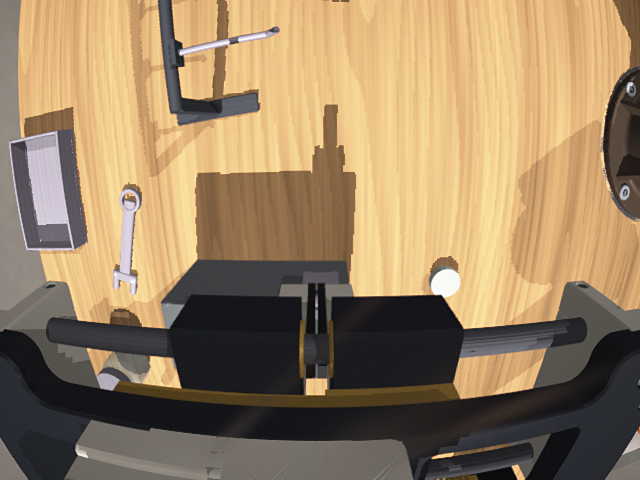

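```bash
python3 -m handwheel '[[[0,0.001,0,0.035,0],[0,0.001,0,0.07,0],[0,0.001,0,0.1,0],[0,0.002,0,0.115,0],[0,0.002,0,0.115,0],[0,0.002,0,0.115,0],[0,0.002,0,0.115,0]]]' 20
python3 - <<'E'
from h import *
plan(.510,.150,.153,178.7)
cv2.imwrite("pics/z.png",grab_frame("wrist"))
cv2.imwrite("pics/zs.png",cv2.resize(grab_frame("scene")[100:260,280:440],None,fx=3.7,fy=3.7,interpolation=2))
E
```

```text
t: 30.97
eef_pos: [0.5111, 0.0854, 0.1543]
ee_rot: [-3.138, 0.025, 3.117]
force: [-0.6, 0.6, 0.9]
width: 0.0006
now [0.5111 0.0854 0.1543] rpy [-179.7958    1.4407  178.6071] w 0.0005673933812203001 t 30.9667 F [-0.5889  0.6084  0.9284]
shift mm [ 2.7 64.6  1. ] turn -0.09
```

View pics/z.png

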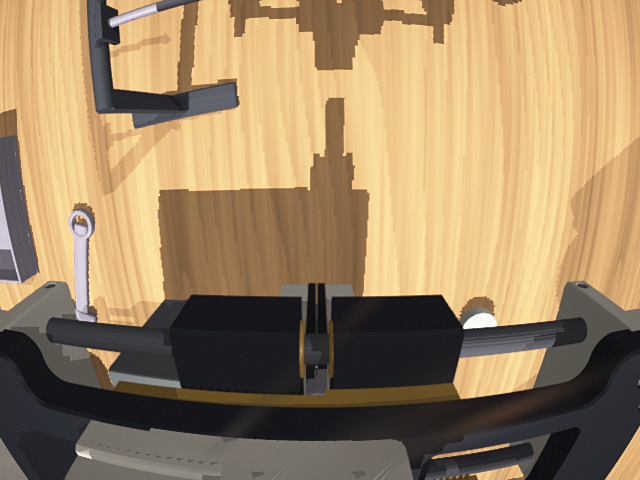

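View pics/zs.png

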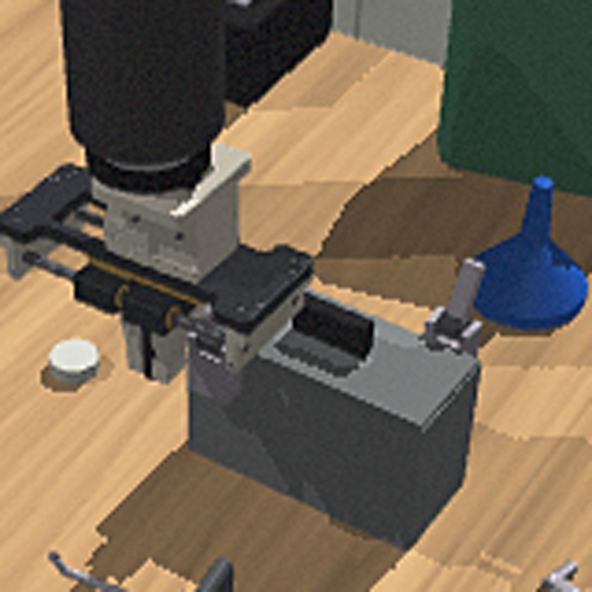

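```bash
python3 -m handwheel '[[[0,0,0.015,0,0],[0,0,0.025,0,0],[0,0,0.035,0,0],[0,0,0.045,0,0],[0,0,0.055,0,0],[0,0,0.063,0,0],[0,0,0.071,0,0],[0,0,0.078,0,0],[0,0,0.078,0,0],[0,0,0.078,0,0]]]' 20
python3 - <<'E'
from h import *
plan(.510,.180,.134,178.7)
cv2.imwrite("pics/za.png",cv2.resize(grab_frame("scene")[100:260,280:440],None,fx=3.7,fy=3.7,interpolation=2))
E
```

```text
t: 31.9
eef_pos: [0.5131, 0.1643, 0.154]
ee_rot: [-3.139, 0.026, 3.118]
force: [1.4, -0.6, -0.6]
width: 0.0003
now [0.5131 0.1643 0.154 ] rpy [-179.8748    1.4784  178.6462] w 0.000298052998537236 t 31.9 F [ 1.3557 -0.6281 -0.6351]
shift mm [ 3.9 15.7 19.9] turn -0.05
```

View pics/za.png

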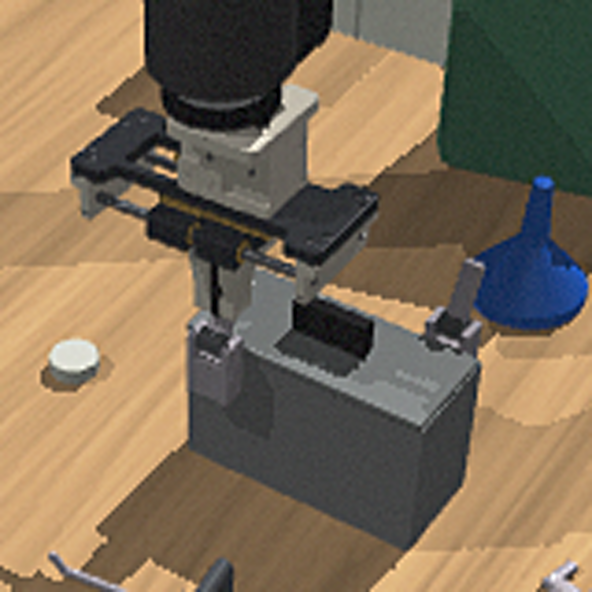

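```bash
python3 -m handwheel '[[[0,0.002,0.004,0.003,0],[0,0.003,0.007,0.007,0],[0,0.003,0.01,0.011,0],[0,0.003,0.013,0.015,0],[0,0.003,0.015,0.018,0],[0,0.003,0.016,0.021,0],[0,0.003,0.016,0.023,0],[0,0.003,0.016,0.024,0],[0,0.003,0.016,0.024,0]]]' 20
python3 - <<'E'
from h import *
plan(.510,.180,.134,178.7)
cv2.imwrite("pics/zb.png",cv2.resize(grab_frame("scene")[100:260,280:440],None,fx=3.7,fy=3.7,interpolation=2))
E
```

```text
t: 32.7
eef_pos: [0.5109, 0.1796, 0.1341]
ee_rot: [-3.139, 0.027, 3.119]
force: [-18.3, -6.1, 41.9]
width: 0.0004
now [0.5109 0.1796 0.1341] rpy [-179.8323    1.5621  178.716 ] w 0.00044630011485296026 t 32.7 F [-18.2884  -6.0934  41.8685]
shift mm [0.9 0.4 0. ] turn 0.02
```

View pics/zb.png

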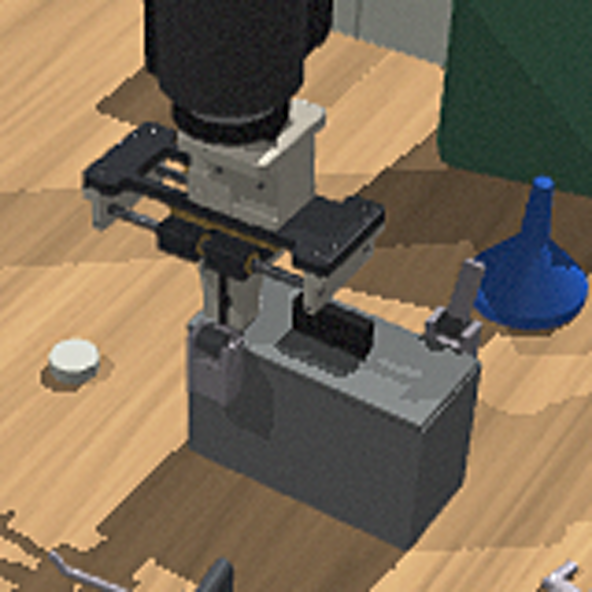

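```bash
python3 -m handwheel '[[[0,0,0,-0.02,0],[0,0,0,-0.05,0],[0,0,0,-0.09,0],[0,0,0,-0.13,0],[0,0,-0.02,-0.15,0],[0,0,-0.05,-0.15,0],[0,0,-0.05,-0.15,0],[0,0,-0.05,-0.15,0],[0,0,-0.05,-0.15,0]]]' 20
python3 - <<'E'
from h import *
plan(.6425,.322,.27,178.7)
cv2.imwrite("pics/zc.png",grab_frame("wrist"))
cv2.imwrite("pics/zcs.png",cv2.resize(grab_frame("scene")[100:260,280:440],None,fx=3.7,fy=3.7,interpolation=2))
E
```

```text
t: 33.5
eef_pos: [0.5054, 0.1303, 0.2834]
ee_rot: [-3.139, 0.026, 3.118]
force: [-0.4, 0.3, 0.2]
width: 0.0007
now [0.5054 0.1303 0.2834] rpy [-179.8468    1.5084  178.6739] w 0.0007315539216965482 t 33.5 F [-0.4191  0.2609  0.2042]
shift mm [-132.3  194.9   16.4] turn -0.03
```

View pics/zc.png

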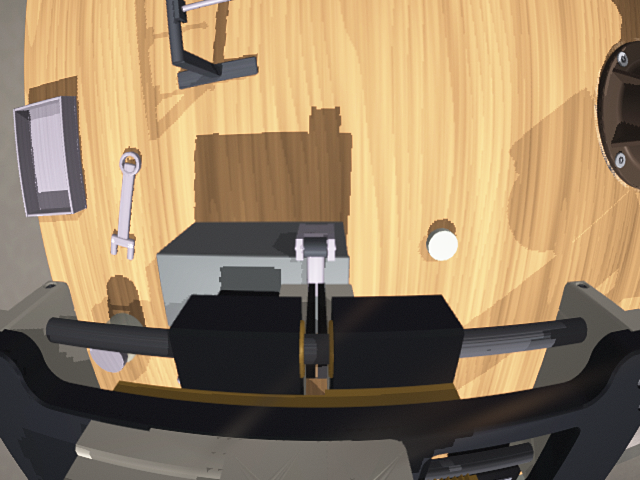

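View pics/zcs.png

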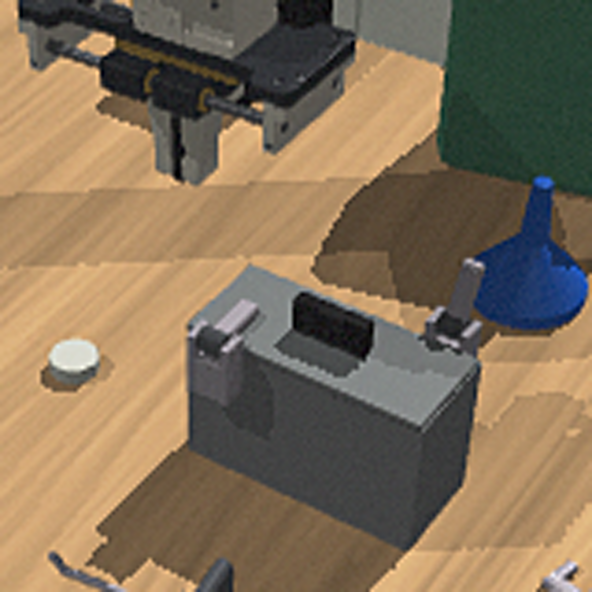

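Right lever is flat on the lid. Next is the left lever, approached from its outer side.

```bash
python3 -m handwheel '[[[0,-0.02,0.02,0,0],[0,-0.045,0.045,0,0],[0,-0.07,0.075,0,0],[0,-0.095,0.105,0,0],[0,-0.115,0.135,0,0],[0,-0.132,0.165,0,0],[0,-0.132,0.195,0.005,0],[0,-0.132,0.195,0.016,0],[0,-0.132,0.195,0.016,0],[0,-0.132,0.195,0.016,0],[0,-0.132,0.195,0.016,0]]]' 20
python3 - <<'E'
from h import *
plan(.6425,.322,.154,178.7)
cv2.imwrite("pics/zd.png",grab_frame("wrist"))
cv2.imwrite("pics/zds.png",grab_frame("scene"))
E
```

```text
t: 34.52
eef_pos: [0.6421, 0.3223, 0.2703]
ee_rot: [-3.138, 0.026, 3.12]
force: [-0.1, -0.4, 0.7]
width: 0.0004
now [0.6421 0.3223 0.2703] rpy [-179.783     1.4942  178.7413] w 0.00044439553012598927 t 34.5167 F [-0.1211 -0.4014  0.6742]
shift mm [  2.6   0.1 116.2] turn 0.04
```

View pics/zd.png

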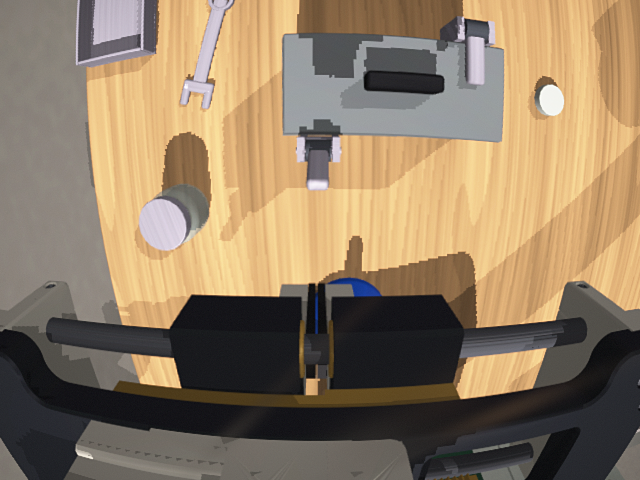

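View pics/zds.png

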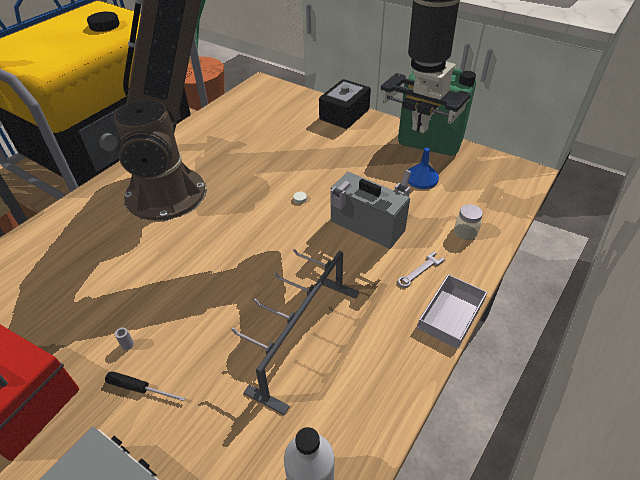

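```bash
python3 -c "
from h import *
for z in (0,.11): print(onz('top',165,229,z))
for z in (0,.2,.3): print('can',onz('top',122,275,z), onz('top',95,205,z))
print('cap etc',onz('scene',470,125,.15))"
```

```text
[0.613  0.4815 0.    ]
[0.5883 0.4468 0.11  ]
can [0.4762 0.606  0.    ] [0.6951 0.6994 0.    ]
can [0.4489 0.5268 0.2   ] [0.6395 0.6081 0.2   ]
can [0.4353 0.4871 0.3   ] [0.6118 0.5624 0.3   ]
cap etc [0.6856 0.6045 0.15  ]
```

```bash
python3 -m handwheel '[[[0,0.001,0,0.035,0],[0,0.002,0,0.07,0],[0,0.002,0,0.1,0],[0,0.0025,0,0.117,0],[0,0.0025,0,0.117,0],[0,0.0025,0,0.117,0],[0,0.0025,-0.01,0.117,0],[0,0.0025,-0.02,0.117,0],[0,0.0025,-0.03,0.117,0],[0,0.0025,-0.038,0.117,0],[0,0.0025,-0.046,0.117,0],[0,0.0025,-0.054,0.117,0],[0,0.0025,-0.062,0.117,0],[0,0.0025,-0.07,0.117,0],[0,0.0025,-0.07,0.117,0],[0,0.0025,-0.07,0.117,0]]]' 20
python3 - <<'E'
from h import *
plan(.6425,.236,.134,178.7)
cv2.imwrite("pics/ze.png",cv2.resize(grab_frame("scene")[100:260,280:440],None,fx=3.7,fy=3.7,interpolation=2))
E
```

```text
t: 35.95
eef_pos: [0.641, 0.2504, 0.154]
ee_rot: [-3.138, 0.026, 3.118]
force: [-0.7, -0.6, -0.6]
width: 0.0002
now [0.641  0.2504 0.154 ] rpy [-179.7663    1.4831  178.6594] w 0.00022215618208105517 t 35.95 F [-0.6594 -0.6371 -0.5852]
shift mm [ -1.4 -14.3  20.1] turn -0.04
```

View pics/ze.png

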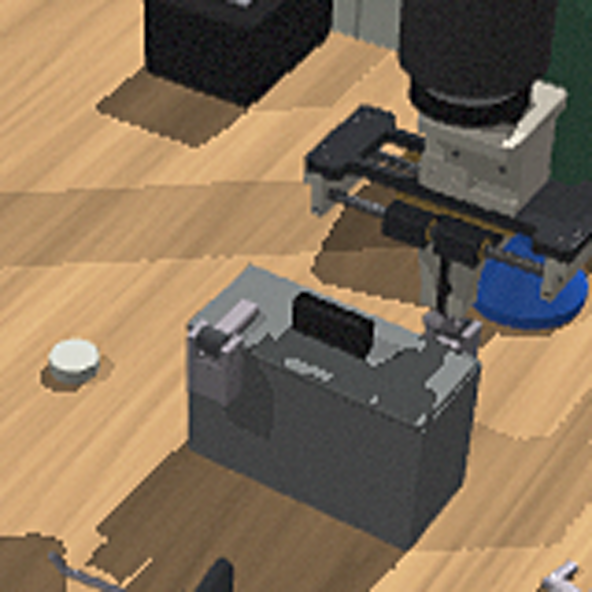

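```bash
python3 -m handwheel '[[[0,-0.001,-0.004,0.003,0],[0,-0.001,-0.007,0.007,0],[0,-0.001,-0.01,0.011,0],[0,-0.001,-0.013,0.015,0],[0,-0.001,-0.014,0.018,0],[0,-0.001,-0.015,0.021,0],[0,-0.001,-0.015,0.023,0],[0,-0.001,-0.015,0.0235,0],[0,-0.001,-0.015,0.0235,0]]]' 20
python3 - <<'E'
from h import *
plan(.6425,.236,.134,178.7)
cv2.imwrite("pics/zf.png",cv2.resize(grab_frame("scene")[100:260,280:440],None,fx=3.7,fy=3.7,interpolation=2))
E
```

```text
t: 36.75
eef_pos: [0.6424, 0.236, 0.1343]
ee_rot: [-3.138, 0.028, 3.12]
force: [-11.2, 1.6, 23.6]
width: 0.0003
now [0.6424 0.236  0.1343] rpy [-179.8118    1.6172  178.7415] w 0.00027959754841417076 t 36.75 F [-11.2005   1.6107  23.5711]
shift mm [-0.1  0.   0.3] turn 0.04
```

View pics/zf.png

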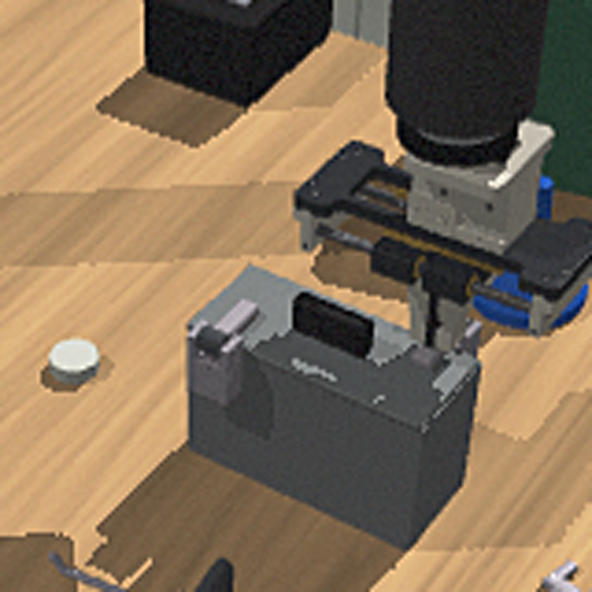

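```bash
python3 -m handwheel '[[[0,0,0,0.002,0],[0,0,0,0.002,0],[0,0,0,0.002,0],[0,0,0,-0.02,0],[0,0,0,-0.05,0],[0,0,0,-0.09,0],[0,0,0,-0.13,0],[0,0,0.03,-0.15,0],[0,0,0.06,-0.16,0],[0,0,0.06,-0.16,0],[0,0,0.06,-0.16,0],[0,0,0.06,-0.16,0]]]' 20
python3 - <<'E'
from h import *
plan(.6425,.236,.134,178.7)
cv2.imwrite("pics/zg.png",grab_frame("wrist"))
cv2.imwrite("pics/zgf.png",grab_frame("scene"))
cv2.imwrite("pics/zgs.png",cv2.resize(grab_frame("scene")[100:260,280:440],None,fx=3.7,fy=3.7,interpolation=2))
cv2.imwrite("pics/zgt.png",grab_frame("top"))
E
```

```text
t: 37.8
eef_pos: [0.6387, 0.2962, 0.2928]
ee_rot: [-3.137, 0.027, 3.12]
force: [0.4, -0.1, -1.0]
width: 0.0004
now [0.6387 0.2962 0.2928] rpy [-179.7301    1.5224  178.7564] w 0.0003838142168834425 t 37.8 F [ 0.4293 -0.1349 -0.9741]
shift mm [ -0.9 -59.3 159.2] turn 0.06
```

View pics/zg.png

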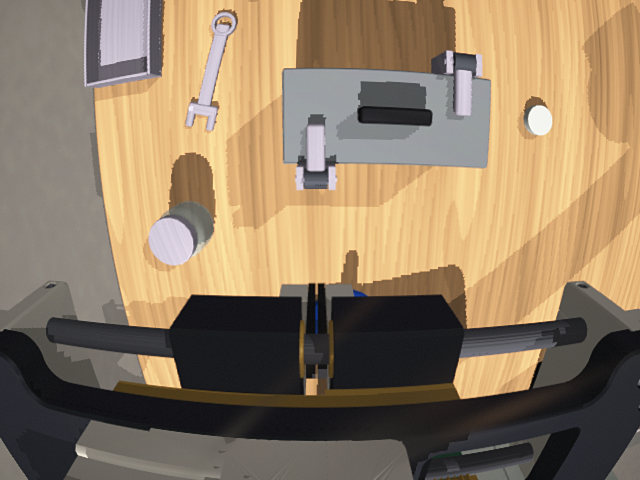

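View pics/zgs.png

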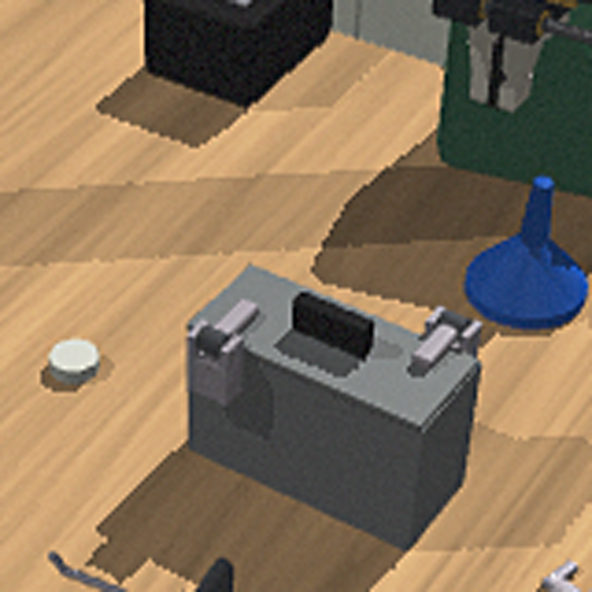

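View pics/zgf.png

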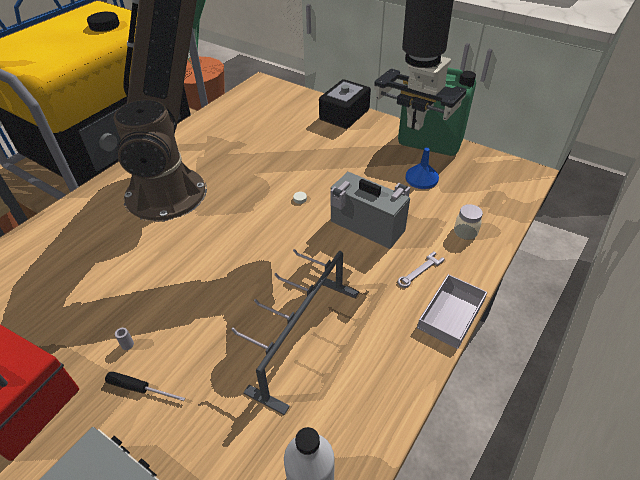

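Run:
```python
from h import *
a=-.022;R=np.array([[np.cos(a),-np.sin(a)],[np.sin(a),np.cos(a)]])
im=cv2.imread("pics/zgs.png");iw=cv2.imread("pics/zg.png")
s=arm.get_state()
for cx,cy in[(57,6),(73,6),(57,40),(73,40),(-57,-6),(-73,-6),(-57,-40),(-73,-40)]:
    p=R@np.array([cx,cy])/1000+[.5763,.208]
    q=(proj("scene",[*p,.134])-[280,100]+.5)*3.7; cv2.circle(im,(int(q[0]),int(q[1])),2,(0,0,255),-1)
    q=proj("wrist",[*p,.134],s); cv2.circle(iw,(int(round(q[0])),int(round(q[1]))),1,(0,0,255),-1)
for cx,cy in[(95,42),(-95,42),(-95,-42),(95,-42)]:
    p=R@np.array([cx,cy])/1000+[.5763,.208]
    q=(proj("scene",[*p,.124])-[280,100]+.5)*3.7; cv2.circle(im,(int(q[0]),int(q[1])),2,(0,255,0),-1)
    q=proj("wrist",[*p,.124],s); cv2.circle(iw,(int(round(q[0])),int(round(q[1]))),1,(0,255,0),-1)
cv2.imwrite("pics/ck.png",np.hstack([im[200:560,150:520],cv2.resize(iw[50:200,270:500],None,fx=1.8,fy=2.4)]))
```

```text
(no output)
```

View pics/ck.png

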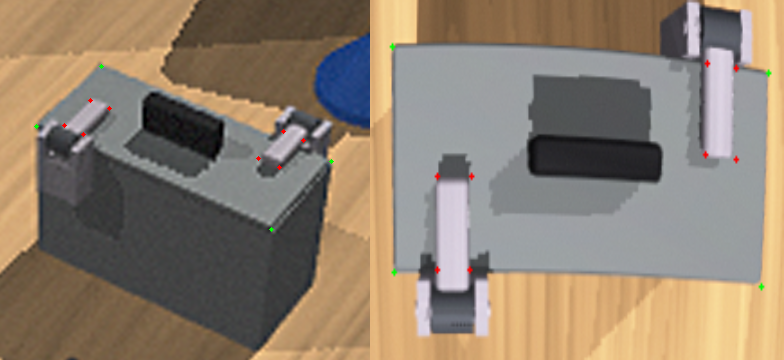

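```bash
python3 -c "
from station import arm
print(arm.get_state()['t'],arm.get_state()['force'],arm.job_done())"
```

```text
the job is handed in; nothing more can be done
38.0 [-0.12454554 -0.96063634  0.23799985] None
```

The job is done and handed in at 38 s.

- **Cards:** two cards were on the stand. I lifted each about 12 mm before sliding it off its peg. Sideways force read about 1.5 N or less at the end of each slide. They went into the middle slot and the slot nearest the robot, and each met the floor at the expected height (8–10 N of contact) before I let go.
- **Lid:** it seated at the expected height (TCP z 0.1294 m). In the last pictures its corners matched a fully seated lid. I never saw it knocked aside before I picked it up.
- **Cam levers:** I pushed both over and pressed them down to the level end-stop height. The right one read 0.1341 m with 42 N on the closed fingertips. The left read 0.1343 m at 24 N, and I pressed it about 2 mm further without taking another reading.
- **Last checks:** the last wrist and scene pictures show both levers lying flat on the lid, all pegs empty and the other things where they started. The gripper was clear, about 0.16 m above the lid. No check failed. The drawn lever outlines differed from the picture by only a few pixels, about the camera calibration error.

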